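# Load the paint shaker and start it

## Task

Some paint bottles have tipped over on the bench: stand every one of them upright on the rubber floor of the shaker's front lane, among the bottles already standing there. Then start the shaker by pressing its keys fully down one at a time and letting each come up again: white power, purple mode, yellow speed, blue timer, green start, in that order, and never the red stop key. At the end all bottles must be standing in the lane, and the bauble and the two glitter pots must not have been knocked over.

Things in the scene. Friction and masses are not known exactly. Their poses are not given: they have to be found in the camera images.
- tipped1: Square red glass-paint bottle, white cap, at first lying on a side on the bench right of the shaker, cap away from the shaker (3 or 4 of tipped1-4 are there). 44 x 44 x 72 mm, about 130 g, bottom-heavy: body 54 mm long, then a round cap 34 mm across. Origin: centre of the square body, 27 mm from the underside, 45 mm from the cap's top. Own z: from underside to cap; x, y square to the sides.
- tipped2: Square blue glass-paint bottle, white cap, at first lying on a side on the bench right of the shaker, cap away from the shaker (3 or 4 of tipped1-4 are there). 44 x 44 x 72 mm, about 130 g, bottom-heavy: body 54 mm long, then a round cap 34 mm across. Origin: centre of the square body, 27 mm from the underside, 45 mm from the cap's top. Own z: from underside to cap; x, y square to the sides.
- tipped3: Square green glass-paint bottle, white cap, at first lying on a side on the bench right of the shaker, cap away from the shaker (3 or 4 of tipped1-4 are there). 44 x 44 x 72 mm, about 130 g, bottom-heavy: body 54 mm long, then a round cap 34 mm across. Origin: centre of the square body, 27 mm from the underside, 45 mm from the cap's top. Own z: from underside to cap; x, y square to the sides.
- tipped4: Square yellow glass-paint bottle, white cap, at first lying on a side on the bench right of the shaker, cap away from the shaker (3 or 4 of tipped1-4 are there). 44 x 44 x 72 mm, about 130 g, bottom-heavy: body 54 mm long, then a round cap 34 mm across. Origin: centre of the square body, 27 mm from the underside, 45 mm from the cap's top. Own z: from underside to cap; x, y square to the sides.
- standing1: Square orange glass-paint bottle, white cap, at first standing in the shaker's front lane (1 or 2 of standing1-4 are there). 44 x 44 x 72 mm, about 130 g, bottom-heavy: body 54 mm long, then a round cap 34 mm across. Origin: centre of the square body, 27 mm from the underside, 45 mm from the cap's top. Own z: from underside to cap; x, y square to the sides.
- standing2: Square purple glass-paint bottle, white cap, at first standing in the shaker's front lane (1 or 2 of standing1-4 are there). 44 x 44 x 72 mm, about 130 g, bottom-heavy: body 54 mm long, then a round cap 34 mm across. Origin: centre of the square body, 27 mm from the underside, 45 mm from the cap's top. Own z: from underside to cap; x, y square to the sides.
- standing3: Square teal glass-paint bottle, white cap, at first standing in the shaker's front lane (1 or 2 of standing1-4 are there). 44 x 44 x 72 mm, about 130 g, bottom-heavy: body 54 mm long, then a round cap 34 mm across. Origin: centre of the square body, 27 mm from the underside, 45 mm from the cap's top. Own z: from underside to cap; x, y square to the sides.
- standing4: Square pink glass-paint bottle, white cap, at first standing in the shaker's front lane (1 or 2 of standing1-4 are there). 44 x 44 x 72 mm, about 130 g, bottom-heavy: body 54 mm long, then a round cap 34 mm across. Origin: centre of the square body, 27 mm from the underside, 45 mm from the cap's top. Own z: from underside to cap; x, y square to the sides.
- lane (a point): Middle of the front lane's rubber floor, level, 100 mm above the bench, on the fixed shaker (460 mm wide). y: along the lane, x: across it, away from the robot, z up. Floor 54 mm wide between steel lips 15 mm high, 4 mm thick, and 456 mm long between like end lips. Behind it the platform goes on, with two low pots; the key deck in front is lower
- key_power (a joint): travel of the shaker's white power key (pressed first): 0 up, 0.006 m fully down; a spring returns it; it reaches the bottom at about 5 N
- key_power_top (a point): Centre of the top of the white power key, a round key 24 mm across on the shaker's front deck; keys are 50 mm apart or more. The deck slopes 0.26 rad; this point's z is its normal, leaning to the robot's side; the key goes down along minus z
- key_mode (a joint): travel of the shaker's purple mode key (second): 0 up, 0.006 m fully down; a spring returns it; it reaches the bottom at about 5 N
- key_mode_top (a point): Centre of the top of the purple mode key, a round key 24 mm across on the shaker's front deck; keys are 50 mm apart or more. The deck slopes 0.26 rad; this point's z is its normal, leaning to the robot's side; the key goes down along minus z
- key_speed (a joint): travel of the shaker's yellow speed key (third): 0 up, 0.006 m fully down; a spring returns it; it reaches the bottom at about 5 N
- key_speed_top (a point): Centre of the top of the yellow speed key, a round key 24 mm across on the shaker's front deck; keys are 50 mm apart or more. The deck slopes 0.26 rad; this point's z is its normal, leaning to the robot's side; the key goes down along minus z
- key_timer (a joint): travel of the shaker's blue timer key (fourth): 0 up, 0.006 m fully down; a spring returns it; it reaches the bottom at about 5 N
- key_timer_top (a point): Centre of the top of the blue timer key, a round key 24 mm across on the shaker's front deck; keys are 50 mm apart or more. The deck slopes 0.26 rad; this point's z is its normal, leaning to the robot's side; the key goes down along minus z
- key_start (a joint): travel of the shaker's green start key (last): 0 up, 0.006 m fully down; a spring returns it; it reaches the bottom at about 5 N
- key_start_top (a point): Centre of the top of the green start key, a round key 24 mm across on the shaker's front deck; keys are 50 mm apart or more. The deck slopes 0.26 rad; this point's z is its normal, leaning to the robot's side; the key goes down along minus z
- key_stop (a joint): travel of the shaker's red stop key (must not be pressed): 0 up, 0.006 m fully down; a spring returns it; it reaches the bottom at about 5 N
- key_stop_top (a point): Centre of the top of the red stop key, a round key 24 mm across on the shaker's front deck; keys are 50 mm apart or more. The deck slopes 0.26 rad; this point's z is its normal, leaning to the robot's side; the key goes down along minus z
- bauble: red glass bauble hanging from a black wire stand on a round black foot 84 mm across, 136 mm tall, loose, on the bench beyond the tipped bottles; origin at the centre of its underside, z up. Must stay standing
- pot_amber: low round amber glitter pot with steel lid, 64 mm across, 42 mm tall, loose, standing on the rear part of the shaker platform; origin at the centre of its underside, z up. Must stay standing
- pot_blue: low round blue glitter pot with steel lid, 64 mm across, 42 mm tall, loose, standing on the rear part of the shaker platform; origin at the centre of its underside, z up. Must stay standing
Mind the look-alikes: they are no part of the job. Several things look just like the tipped3: the one meant starts farthest to the robot's left.

How it is judged (in metres and radians):
On the way, in this order (a step that is already met when the one before it is completed fails the run):
1. every tipped bottle stands upright in the front lane, released (angle between each of tipped1, tipped2, tipped3, tipped4's own z axis and vertical below 0.12 rad and x of tipped1 in the frame of lane between -0.02 and 0.02 m and y of tipped1 in the frame of lane between -0.215 and 0.215 m and z of tipped1 in the frame of lane between 0.022 and 0.032 m and linear speed of each of tipped1, tipped2, tipped3, tipped4 below 0.02 m/s and contact force between the fingers and tipped1 below 0.3 N and x of tipped2 in the frame of lane between -0.02 and 0.02 m and y of tipped2 in the frame of lane between -0.215 and 0.215 m and z of tipped2 in the frame of lane between 0.022 and 0.032 m and contact force between the fingers and tipped2 below 0.3 N and x of tipped3 in the frame of lane between -0.02 and 0.02 m and y of tipped3 in the frame of lane between -0.215 and 0.215 m and z of tipped3 in the frame of lane between 0.022 and 0.032 m and contact force between the fingers and tipped3 below 0.3 N and x of tipped4 in the frame of lane between -0.02 and 0.02 m and y of tipped4 in the frame of lane between -0.215 and 0.215 m and z of tipped4 in the frame of lane between 0.022 and 0.032 m and contact force between the fingers and tipped4 below 0.3 N), for 0.3 s.
2. the white power key is pressed down, alone (value of joint key_power above 0.0042 m and value of joint each of key_mode, key_speed, key_timer, key_start below 0.002 m), for 0.05 s.
3. the purple mode key is pressed down, alone (value of joint key_mode above 0.0042 m and value of joint each of key_power, key_speed, key_timer, key_start below 0.002 m), for 0.05 s.
4. the yellow speed key is pressed down, alone (value of joint key_speed above 0.0042 m and value of joint each of key_power, key_mode, key_timer, key_start below 0.002 m), for 0.05 s.
5. the blue timer key is pressed down, alone (value of joint key_timer above 0.0042 m and value of joint each of key_power, key_mode, key_speed, key_start below 0.002 m), for 0.05 s.
6. the green start key is pressed down, alone (value of joint key_start above 0.0042 m and value of joint each of key_power, key_mode, key_speed, key_timer below 0.002 m), for 0.05 s.
At the end, for the whole second after the job is handed in: Every bottle present stands in the front lane: upright within 0.12 rad, underside on its floor (origin 22 to 32 mm above), within 20 mm of the centre line and 215 mm of the middle, at rest; the five operating keys are up; bauble and pots upright within 0.2 rad (angle between each of tipped1, tipped2, tipped3, tipped4, standing1, standing2, standing3, standing4's own z axis and vertical below 0.12 rad and x of tipped1 in the frame of lane between -0.02 and 0.02 m and y of tipped1 in the frame of lane between -0.215 and 0.215 m and z of tipped1 in the frame of lane between 0.022 and 0.032 m and linear speed of each of tipped1, tipped2, tipped3, tipped4, standing1, standing2, standing3, standing4 below 0.02 m/s and x of tipped2 in the frame of lane between -0.02 and 0.02 m and y of tipped2 in the frame of lane between -0.215 and 0.215 m and z of tipped2 in the frame of lane between 0.022 and 0.032 m and x of tipped3 in the frame of lane between -0.02 and 0.02 m and y of tipped3 in the frame of lane between -0.215 and 0.215 m and z of tipped3 in the frame of lane between 0.022 and 0.032 m and x of tipped4 in the frame of lane between -0.02 and 0.02 m and y of tipped4 in the frame of lane between -0.215 and 0.215 m and z of tipped4 in the frame of lane between 0.022 and 0.032 m and x of standing1 in the frame of lane between -0.02 and 0.02 m and y of standing1 in the frame of lane between -0.215 and 0.215 m and z of standing1 in the frame of lane between 0.022 and 0.032 m and x of standing2 in the frame of lane between -0.02 and 0.02 m and y of standing2 in the frame of lane between -0.215 and 0.215 m and z of standing2 in the frame of lane between 0.022 and 0.032 m and x of standing3 in the frame of lane between -0.02 and 0.02 m and y of standing3 in the frame of lane between -0.215 and 0.215 m and z of standing3 in the frame of lane between 0.022 and 0.032 m and x of standing4 in the frame of lane between -0.02 and 0.02 m and y of standing4 in the frame of lane between -0.215 and 0.215 m and z of standing4 in the frame of lane between 0.022 and 0.032 m and value of joint each of key_power, key_mode, key_speed, key_timer, key_start below 0.002 m and angle between each of bauble, pot_amber, pot_blue's own z axis and vertical below 0.2 rad); the robot touches nothing.
It fails at once if the red stop key is pressed (value of joint key_stop above 0.003 m).
It fails at once if the bauble or a pot is knocked over (angle between any of bauble, pot_amber, pot_blue's own z axis and vertical above 0.7 rad).
Of tipped1, tipped2, tipped3, tipped4 only 3 to 4 are there at a start; the rules pass over those that are not, and their reading is None.
Of standing1, standing2, standing3, standing4 only 1 to 2 are there at a start; the rules pass over those that are not, and their reading is None.
At some moment in a run one of tipped1, tipped2, tipped3, tipped4 may be knocked a few centimetres aside while the robot is not near it.
It also fails if it takes over 210 s, if anything falls off the work surface, if the arm or the gripper's body presses on something with over 40 N, if the wrist force passes 120 N, or if a joint passes its speed limit or range.

## Robot

A 6-joint arm with a two-finger parallel gripper is mounted at the origin on the work surface. World frame = base frame: x ahead of the robot, y to its left, z up, the work surface at z = 0. Lengths are in m, angles in degrees, forces in N, time in s.
With the tool pointing down it reaches from about 0.4 to 0.825 m from the base axis. Payload 7 kg.
Tool frame: the origin (TCP) lies on the centre line of the jaws, within the pads' length; the fingertips stand 19 mm ahead of it and the grasp point (between the pads) is the TCP (r.tips_ahead is the distance from the TCP to the fingertips, in m); z points along the fingers, y is the line along which they close (so a half turn about z gives the same grasp; the last joint's range is limited). The gripper opens to 88 mm and grips with 3 to 60 N. Pads are 19 mm wide; open, the fingers measure 130 mm over their backs; the gripper's body (78 mm by 193 mm) begins 47 mm behind the grasp point.
Start: joints at [-48.295, 20.546, 0.682, 0, -70.136, -16.507], TCP at [0.287, -0.611, 0.246] pointing down, gripper open.
Joint ranges: [-176.03, 176.03], [-82.01, 121.73], [-58.28, 71.71], [-173.87, 95.51], [-174.79, -0.11], [-173.66, 173.66]. Speed limits (degrees/s): [136.94, 136.94, 172.46, 180, 180, 180].

## Interface

Orientations are given as [roll, pitch, yaw] about the fixed x, y, z axes, in that order (R = Rz(yaw) Ry(pitch) Rx(roll)).
In Python, from plant import r, viewer, close_job gives the robot as it stands. The module is installed in compiled form; this text tells all that it offers.
- The arm moves only by the tool arm_command, never from a script. Its arguments are lists of equal length, an entry for each row: "travel": the shift along the world's x, y, z scaled (see below), a list of three; "delta_rot": the turn, a rotation vector about the world's x, y, z scaled (see below), a list of three. In form: {"travel": [[dx, dy, dz], ...], "delta_rot": [[rx, ry, rz], ...]}. A call has 1 to 20 rows; each row is the pose to reach, as a shift and turn from the pose commanded when the call began; what a row does not reach only later rows make up. The controller multiplies each number of a shift by 0.5 m and each number of a turn by 90 degrees. A row lasts 1/8 s, in which the tool goes at most 62.5 mm and 10.7 degrees, less where a joint would pass 70% of its speed; a pose out of reach is approached as far as the arm can. A call with a number of a shift or a turn outside -1 to 1 is refused whole. A call with a gripper value outside its range is refused whole. "grip" is the opening, from 0 (shut) to 1 (fully open), set as the call begins (left out, the last holds). The fingers move at their own pace and stop on an object; "newtons" is the grip in N (left out, the last holds). Time passes only in rows, so rows that repeat a pose let the fingers close. It gives the time, the measured TCP pose, the force, the opening and the grip force at its end, in the units of the state.
- r.get_state(): the state, without advancing time (a new reading comes with each control period).
- viewer.capture(name): name is "scene" or "top"; returns a dict with "img" (480x640x3 uint8, red, green, blue), "camera_matrix" (3x3 intrinsics, pixels), "R" (3x3) and "t" (3): a world point X has camera coordinates R X + t. Camera axes: x right, y down, z forward; pixel columns grow to the right and rows downward; lengths in m; the calibration is good to about 2 mm. A picture is of the moment at which its call begins. There is no depth.
- close_job(): hands the job in; it is judged then, once.
The state is a dict: "time_s": time; "joints": joint angles; "qd": joint speeds; "joint_torque": joint torques, N m; "tcp_pos": TCP position; "eef_rot": TCP orientation; "contact_force": force on the tool from outside, world axes, zero at the start; "moment": the same for the moment, N m; "gripper_width": finger opening in m; "gripper_force": force on a finger pad.
Only numpy, scipy, OpenCV 4.12 (cv2) and the standard library are available. Lean on these libraries where they do the work, as an engineer would, in place of code of your own. Each camera call takes 0.05 s, during which the arm holds its last target. There are 200 camera calls.

## Working session

There is one attempt and no reset: what is moved stays moved. The work goes in short steps, Python scripts to look and compute and a tool call to move; the robot and the scene stay as the last step left them, time stands still between calls to the robot, and variables do not carry over. Pictures are saved under pics/ and viewed, at most 15 in all, crops included, and the job is handed in when it is done.

Besides the shell and the picture viewer there is one more tool, called after "Call:" by a JSON object that holds its "fn" and its "kwargs". arm_command: Moves the arm, as the interface text tells. Shifts and turns lie within -1 to 1; 1 stands for 0.5 m of shift or 90 degrees of turn. Its arguments: {"type":"object","properties":{"travel":{"type":"array"},"delta_rot":{"type":"array"},"grip":{"type":"number"},"newtons":{"type":"number"}},"required":["travel","delta_rot"]}

```bash
mkdir -p pics
cat > h.py <<'E'
import numpy as np, cv2
from plant import r, viewer, close_job
def snap(cam,name,crop=None,scale=1):
    c=viewer.capture(cam); im=c['img'][:,:,::-1]
    cv2.imwrite(f'pics/full_{name}.png',im)
    np.savez(f'pics/{name}.npz',K=c['camera_matrix'],R=c['R'],t=c['t'])
    if crop: x0,y0,x1,y1=crop; im=im[y0:y1,x0:x1]
    im=cv2.resize(im,None,fx=scale,fy=scale,interpolation=cv2.INTER_CUBIC)
    cv2.imwrite(f'pics/{name}.png',im); return c
def ray(name,u,v,z):
    d=np.load(f'pics/{name}.npz'); K,R,t=d['K'],d['R'],d['t']
    o=-R.T@t; w=R.T@np.linalg.solve(K,[u,v,1]); return o+w*(z-o[2])/w[2]
def proj(name,X):
    d=np.load(f'pics/{name}.npz'); p=d['K']@(d['R']@np.array(X,float)+d['t']); return p[:2]/p[2]
E
python3 - <<'E'
from h import *
for n in('scene','top'):
    c=snap(n,n+'0'); print(n,-c['R'].T@c['t'],c['R'][2],c['camera_matrix'][0,0])
print(r.get_state())
E
```

```text
scene [1.20984915 0.25539166 0.94534461] [-0.56064948 -0.32454884 -0.76180064] 503.31877557371945
top [ 0.3829056  -0.13131914  1.72199569] [ 0.09929735 -0.00377195 -0.99505066] 612.8395711740172
{'time_s': 0.1, 'joints': array([-4.82933256e+01,  2.05864008e+01,  6.39039701e-01, -1.79688002e-02,
       -7.01362882e+01, -1.65081072e+01]), 'qd': array([-0.01157041,  0.02752401,  0.06552694,  0.03087234,  0.02710121,
        0.12352258]), 'joint_torque': array([-3.85595748e-03, -5.84161484e+01,  2.93750399e+01,  7.01546386e+00,
        1.02156086e-02, -6.72681563e-05]), 'tcp_pos': array([ 0.28720038, -0.61039535,  0.24472626]), 'eef_rot': array([ 1.79914998e+02, -7.57471307e-03, -1.54807545e+02]), 'contact_force': array([-0.62894427,  0.01446509, -1.05123643]), 'moment': array([-0.04547057,  0.02520464,  0.02397573]), 'gripper_force': 0.0, 'gripper_width': 0.08780712483149303}
```

View pics/top0.png

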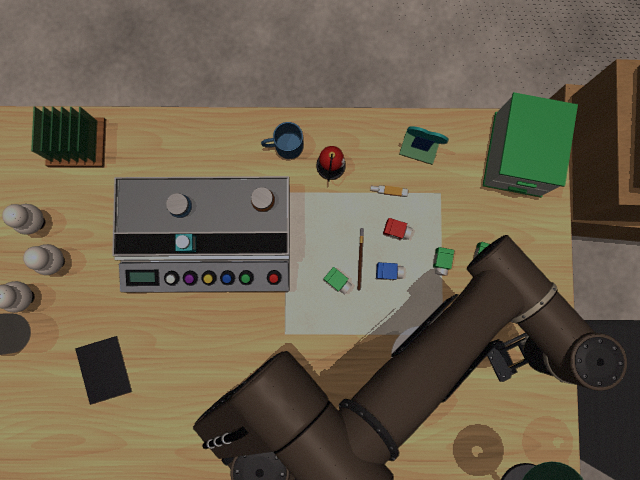

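View pics/scene0.png

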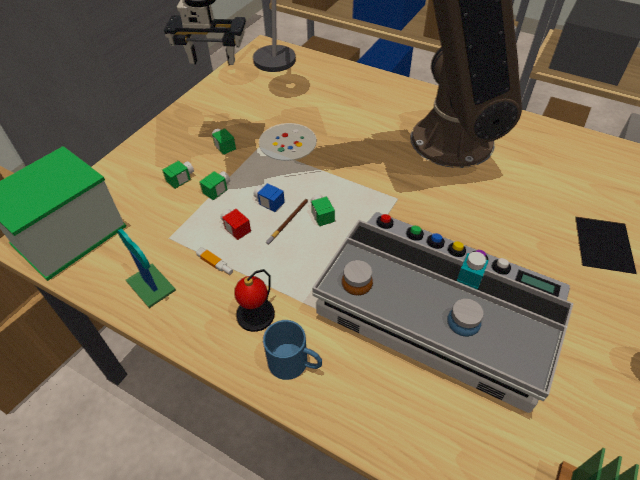

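Candidates for green tipped3: top-view pixels (337,279), (444,260), (483,250), plus one more hidden by the arm (visible in scene). The leftmost is (337,279). Red is at (397,229), blue at (390,271), and there is no yellow. The only standing bottle is teal, at (183,241). Checking in close crops.

Run:
```python
import cv2
im=cv2.imread('pics/full_top0.png')
for n,(a,b,c,d) in {'c1':(300,200,420,300),'c2':(110,200,300,300)}.items():
    s=6 if n=='c1' else 4
    cv2.imwrite(f'pics/{n}.png',cv2.resize(im[b:d,a:c],None,fx=s,fy=s,interpolation=cv2.INTER_CUBIC))
```

```text
(no output)
```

View pics/c1.png

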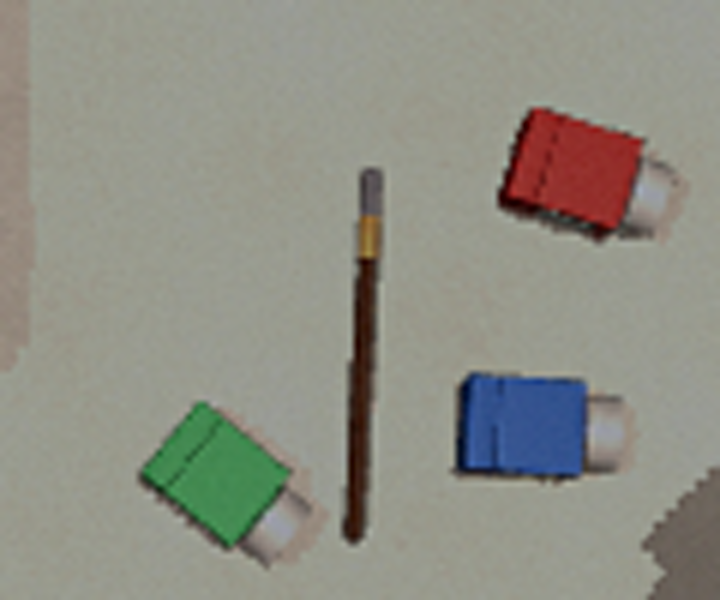

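View pics/c2.png

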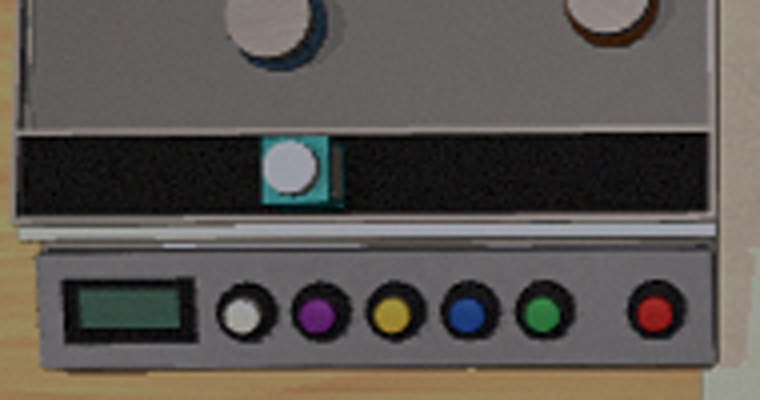

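```bash
cat >> h.py <<'E'
from scipy.optimize import minimize
RNG={'red':(0,6,150),'blue':(108,122,130),'green':(55,72,110),'teal':(84,98,120)}
def mask(im,col,near,rad=30):
    h=cv2.cvtColor(im,cv2.COLOR_BGR2HSV); lo,hi,s=RNG[col]
    m=((h[...,0]>=lo)&(h[...,0]<=hi)|((col=='red')&(h[...,0]>=174)))&(h[...,1]>=s)&(h[...,2]>35)
    g=np.zeros(m.shape,np.uint8); cv2.circle(g,tuple(int(i) for i in near),rad,1,-1); m=(m&(g>0)).astype(np.uint8)
    n,l,st,_=cv2.connectedComponentsWithStats(m); return (l==1+np.argmax(st[1:,4])).astype(np.uint8)
def corners(p,z0,dims):
    x,y,a=p; c,s=np.cos(a),np.sin(a)
    return [[x+c*i*dims[0]/2-s*j*dims[1]/2,y+s*i*dims[0]/2+c*j*dims[1]/2,z0+k*dims[2]] for i in(-1,1) for j in(-1,1) for k in(0,1)]
def fit(name,col,near,p0,z0=0.,dims=(.054,.044,.044)):
    """fit body box (x,y,yaw of own axis) to colour mask hull, 4x supersampled IoU"""
    im=cv2.imread(f'pics/full_{name}.png'); m=mask(im,col,near)
    u,v=[int(i) for i in near]; S=8; w=36
    M=(cv2.resize(m[v-w:v+w,u-w:u+w]*255,None,fx=S,fy=S,interpolation=cv2.INTER_LINEAR)>127).astype(np.uint8)
    def cost(p):
        q=np.array([proj(name,X) for X in corners(p,z0,dims)])
        q=(q-[u-w,v-w]+.5)*S
        h=cv2.convexHull(q.astype(np.float32)); A=np.zeros_like(M); cv2.fillConvexPoly(A,np.round(h).astype(int),1)
        return -(A&M).sum()/(A|M).sum()
    b=min((minimize(cost,[p0[0],p0[1],p0[2]+d],method='Nelder-Mead',options=dict(initial_simplex=[[p0[0]+i,p0[1]+j,p0[2]+d+k] for i,j,k in((0,0,0),(.008,0,0),(0,.008,0),(0,0,.2))])) for d in(0,.25,-.25)),key=lambda o:o.fun)
    return b.x,-b.fun
E
python3 - <<'E'
from h import *
for c,uv,cap in(('red',(395,229),(410,233)),('blue',(387,271),(402,272)),('green',(336,279),(346,288))):
    a=ray('top0',*uv,.03);b=ray('top0',*cap,.03); yaw=np.arctan2(b[1]-a[1],b[0]-a[0])
    p,i=fit('top0',c,uv,(a[0],a[1],yaw)); print(c,p.round(4),np.degrees(p[2]).round(1),round(i,3))
a=ray('top0',183,241,.12); p,i=fit('top0','teal',(183,242),(a[0],a[1],0),.1,(.044,.044,.054)); print('teal',p,i)
f=lambda u,v:(u/4+110,v/4+200)
for n,q,z in(('back L',(22,131),.115),('back R',(710,131),.115),('front L',(20,215),.115),('front R',(715,215),.115)):print(n,ray('top0',*f(*q),z).round(4))
im=cv2.imread('pics/full_scene0.png')[205:285,370:530]
cv2.imwrite('pics/c3.png',cv2.resize(im,None,fx=5,fy=5,interpolation=cv2.INTER_CUBIC))
E
```

```text
red [ 0.5368 -0.3189 -1.2961] -74.3 -0.0
blue [ 0.5331 -0.3078 -2.927 ] -167.7 -0.0
green [ 0.4678 -0.1243 -3.594 ] -205.9 -0.0
teal [ 0.59485235  0.2743645  -0.25925926] -0.0
back L [0.5665 0.3998 0.115 ]
back R [ 0.5685 -0.0534  0.115 ]
front L [0.5109 0.3991 0.115 ]
front R [ 0.5129 -0.0572  0.115 ]h.py:34: RuntimeWarning: overflow encountered in scalar negative
  return -(A&M).sum()/(A|M).sum()
```

View pics/c3.png

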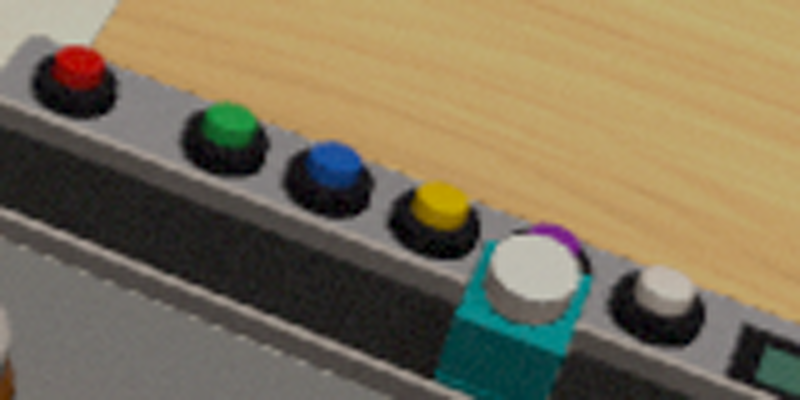

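```bash
sed -i 's/return -(A&M).sum()\/(A|M).sum()/return -float((A\&M).sum())\/float((A|M).sum())/' h.py
python3 - <<'E'
from h import *
for c,uv,cap in(('red',(395,229),(410,233)),('blue',(387,271),(402,272)),('green',(336,279),(346,288))):
    a=ray('top0',*uv,.03);b=ray('top0',*cap,.03); yaw=np.arctan2(b[1]-a[1],b[0]-a[0])
    p,i=fit('top0',c,uv,(a[0],a[1],yaw)); print(c,p.round(4),np.degrees(p[2]).round(1),round(i,3))
    u,v=(proj('scene0',(*p[:2],.022))); p2,i=fit('scene0',c,(u,v),p); print('   scene',p2.round(4),np.degrees(p2[2]).round(1),round(i,3))
a=ray('top0',183,241,.15)
for n,uv in(('top0',(183,242)),('scene0',(473,273))):
  p,i=fit(n,'teal',uv,(a[0],a[1],0),.1,(.044,.044,.054)); print('teal',p,i)
P=[];
for n in('top0','scene0'):
    d=np.load(f'pics/{n}.npz'); P.append(d['K']@np.c_[d['R'],d['t']])
T={'white':(241,315),'yellow':(392,314),'blue':(467,314),'green':(542,313),'red':(655,310)}
Sc={'white':(666,285),'yellow':(442,200),'blue':(334,158),'green':(231,120),'red':(80,60)}
for k in T:
    t=(np.array(T[k])+.5)/4-.5+[110,200]; s=(np.array(Sc[k])+.5)/5-.5+[370,205]
    X=cv2.triangulatePoints(P[0],P[1],t.astype(float),s.astype(float))[:,0]; X=X[:3]/X[3]
    print(k,X.round(4),(proj('top0',X)-t).round(2),(proj('scene0',X)-s).round(2))
print('purple z.08',ray('top0',*((np.array([318,314])+.5)/4-.5+[110,200]),.08))
for x in(.50,.54):
  for y in(.4,.172,-.055): print(x,y,(proj('top0',(x,y,.1))-[110,200])*4)
E
```

```text
red [ 0.5934 -0.3477 -1.8818] -107.8 0.871
   scene [ 0.5921 -0.3461 -2.1085] -120.8 0.81
blue [ 0.4759 -0.3229 -1.6031] -91.8 0.887
   scene [ 0.4734 -0.3107 -2.4897] -142.7 0.282
green [ 0.4518 -0.1829 -2.2523] -129.0 0.92
   scene [ 0.452  -0.1811 -2.4356] -139.6 0.821
teal [ 0.53947441  0.21319009 -0.01220232] 0.34993664871713653
teal [0.54080172 0.21277393 0.02508632] 0.596020795059219
white [0.4481 0.2604 0.0849] [ 0.02 -0.01] [0.04 0.  ]
yellow [0.4492 0.1602 0.0845] [-0.05  0.01] [-0.09 -0.01]
blue [0.4494 0.1099 0.0848] [ 0.02 -0.01] [0.04 0.  ]
green [0.4502 0.0603 0.0842] [-0.07  0.03] [-0.13 -0.01]
red [ 0.4523 -0.015   0.087 ] [-0.19  0.08] [-0.34 -0.02]
purple z.08 [0.44919004 0.21025472 0.08      ]
0.5 0.4 [ 25.45848464 233.28274169]
0.5 0.172 [369.94316077 234.7561969 ]
0.5 -0.055 [712.55477743 236.22164052]
0.54 0.4 [ 27.67950546 173.1794035 ]
0.54 0.172 [371.32277435 174.68100663]
0.54 -0.055 [713.09843947 176.17444897]
```

Crops confirm it: green (337,279), blue (387,271) and red (395,229) are the tipped ones, and teal stands in the lane at y≈0.213. I'll grip each with the tool tilted 40° towards the underside, then place with the tool 40° below horizontal.

```bash
cat >> h.py <<'E'
from scipy.spatial.transform import Rotation as Ro
def Rt(psi,tau):
    p,t=np.radians([psi,tau]); z=np.array([np.cos(p)*np.sin(t),np.sin(p)*np.sin(t),-np.cos(t)]); y=np.array([-np.sin(p),np.cos(p),0])
    return np.c_[np.cross(y,z),y,z]
def go(pos,psi,tau,back=0):
    s=r.get_state(); R1=Rt(psi,tau); R0=Ro.from_euler('xyz',s['eef_rot'],degrees=True).as_matrix()
    tgt=np.array(pos)-back*R1[:,2]; rv=np.degrees(Ro.from_matrix(R1@R0.T).as_rotvec())
    print('t',round(s['time_s'],1),'travel',((tgt-s['tcp_pos'])/.5).round(3).tolist(),'rot',(rv/90).round(3).tolist(),'deg',round(np.linalg.norm(rv),1),'tgt',tgt.round(3),'tcp',s['tcp_pos'].round(4),'j',s['joints'].round(0),'w',round(s['gripper_width'],4),'F',s['contact_force'].round(1))
E
python3 -c "
from h import *
go((.452,-.183,.028),51,40,.13)"
```

```text
t 0.1 travel [0.224, 0.725, -0.234] rot [0.276, -0.353, 0.275] deg 47.3 tgt [ 0.399 -0.248  0.128] tcp [ 0.2872 -0.6104  0.2447] j [-48.  21.   1.  -0. -70. -17.] w 0.0878 F [-0.6  0.  -1.1]
```

Call:
{"fn": "arm_command", "kwargs": {"travel": [[0.1,0.36,0],[0.224,0.725,0],[0.224,0.725,0],[0.224,0.725,0],[0.224,0.725,0],[0.224,0.725,-0.1],[0.224,0.725,-0.234],[0.224,0.725,-0.234],[0.224,0.725,-0.234],[0.224,0.725,-0.234]], "delta_rot": [[0.138,-0.176,0.138],[0.276,-0.353,0.275],[0.276,-0.353,0.275],[0.276,-0.353,0.275],[0.276,-0.353,0.275],[0.276,-0.353,0.275],[0.276,-0.353,0.275],[0.276,-0.353,0.275],[0.276,-0.353,0.275],[0.276,-0.353,0.275]], "grip": 1, "newtons": 25}}

```text
time_s: 1.35
tcp_pos: [0.4, -0.2498, 0.13]
eef_rot: [-179.8, 40.0, -128.9]
contact_force: [0.2, -0.7, 0.8]
gripper_width: 0.0875
gripper_force: 0.0
```

```bash
python3 -c "
from h import *
snap('scene','s1',(200,120,440,300),3)
go((.452,-.183,.028),51,40,.0)"
```

```text
t 1.4 travel [0.104, 0.134, -0.204] rot [0.002, 0.002, 0.0] deg 0.2 tgt [ 0.452 -0.183  0.028] tcp [ 0.4    -0.2498  0.1302] j [-43.  16. -18. -44. -67.  26.] w 0.0877 F [-0.1  0.6 -0.2]
```

View pics/s1.png

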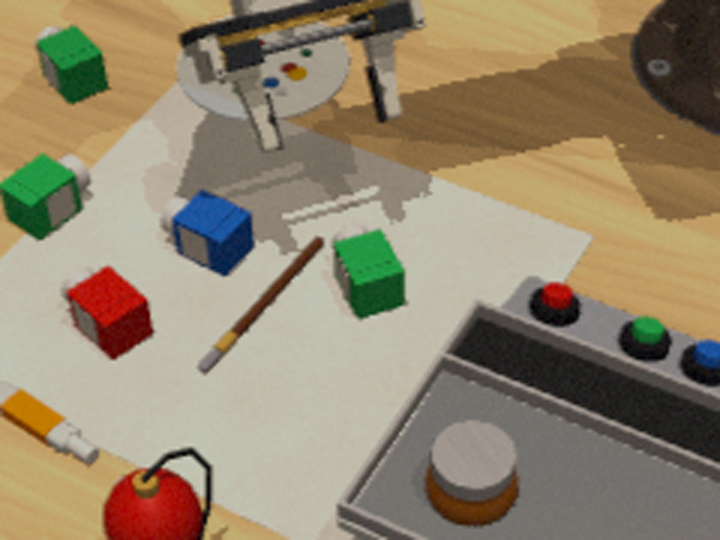

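The open jaws sit behind the green bottle's cap side, aligned with it. Going in.

Call:
{"fn": "arm_command", "kwargs": {"travel": [[0.026,0.034,-0.051],[0.052,0.067,-0.102],[0.065,0.084,-0.128],[0.078,0.1,-0.153],[0.091,0.117,-0.179],[0.104,0.134,-0.204],[0.104,0.134,-0.204],[0.104,0.134,-0.204]], "delta_rot": [[0,0,0],[0,0,0],[0,0,0],[0,0,0],[0,0,0],[0,0,0],[0,0,0],[0,0,0]]}}

```text
time_s: 2.4
tcp_pos: [0.4514, -0.1814, 0.0266]
eef_rot: [-179.9, 40.0, -128.9]
contact_force: [-0.7, 0.3, -0.3]
gripper_width: 0.0872
gripper_force: 0.0
```

Call:
{"fn": "arm_command", "kwargs": {"travel": [[0,0,0],[0,0,0],[0,0,0],[0,0,0],[0,0,0],[0,0,0],[0,0,0],[0,0,0]], "delta_rot": [[0,0,0],[0,0,0],[0,0,0],[0,0,0],[0,0,0],[0,0,0],[0,0,0],[0,0,0]], "grip": 0}}

```text
time_s: 3.4
tcp_pos: [0.4514, -0.1813, 0.0266]
eef_rot: [-179.9, 40.0, -129.0]
contact_force: [-0.8, -1.7, 1.1]
gripper_width: 0.0437
gripper_force: 25.0
```

Call:
{"fn": "arm_command", "kwargs": {"travel": [[0,0,0.1],[0,0,0.2],[0,0,0.3],[0,0,0.4],[0,0,0.4],[0,0,0.4]], "delta_rot": [[0,0,0],[0,0,0],[0,0,0],[0,0,0],[0,0,0],[0,0,0]]}}

```text
time_s: 4.15
tcp_pos: [0.4509, -0.1807, 0.226]
eef_rot: [-180.0, 40.0, -129.0]
contact_force: [-0.2, -0.6, -2.0]
gripper_width: 0.0438
gripper_force: 25.0
```

```bash
python3 -c "
from h import *
snap('scene','s2',(200,80,440,260),3)
go((.534,.31,.26),0,50)"
```

```text
t 4.2 travel [0.167, 0.981, 0.069] rot [0.049, -0.104, -0.565] deg 51.9 tgt [0.534 0.31  0.26 ] tcp [ 0.4507 -0.1807  0.2253] j [-32.   7. -15. -43. -69.  10.] w 0.0441 F [-0.4  0.3 -1.8]
```

View pics/s2.png

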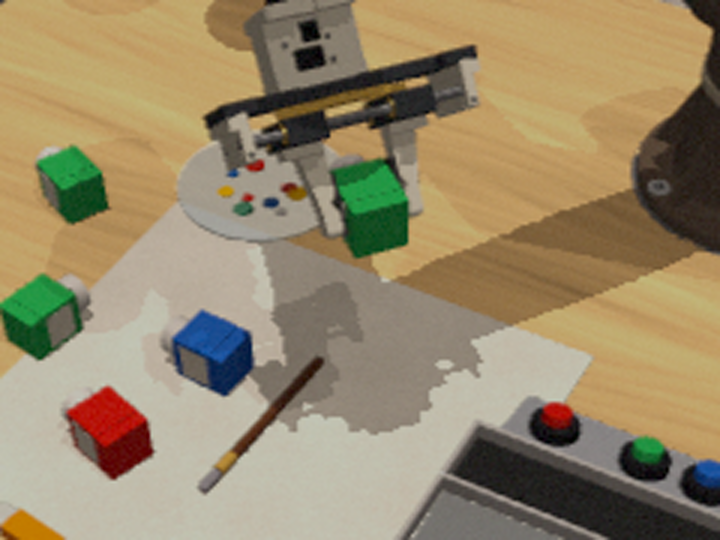

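The green bottle is held level. To bring the cap up the tool has to swing through vertical to the other side (yaw ≈180°, tilt −50°), so I'm doing that in two stages.

```bash
python3 -c "
from h import *
go((.48,.05,.30),115,0)
print(Ro.from_matrix(Rt(180,-50)@Rt(115,0).T).as_rotvec(degrees=True)/90)"
```

```text
t 4.2 travel [0.059, 0.461, 0.149] rot [-0.464, 0.056, 0.681] deg 74.4 tgt [0.48 0.05 0.3 ] tcp [ 0.4507 -0.1807  0.2253] j [-32.   7. -15. -43. -69.  10.] w 0.0441 F [-0.4  0.3 -1.8]
[-0.31420766 -0.49320723  0.67382049]
```

Call:
{"fn": "arm_command", "kwargs": {"travel": [[0,0,0.1],[0.02,0.12,0.149],[0.03,0.24,0.149],[0.059,0.35,0.149],[0.059,0.461,0.149],[0.059,0.461,0.149],[0.059,0.461,0.149],[0.059,0.461,0.149],[0.059,0.461,0.149],[0.059,0.461,0.149]], "delta_rot": [[-0.06,0.008,0.09],[-0.12,0.015,0.18],[-0.18,0.022,0.27],[-0.24,0.03,0.36],[-0.3,0.038,0.45],[-0.36,0.045,0.54],[-0.42,0.052,0.62],[-0.464,0.056,0.681],[-0.464,0.056,0.681],[-0.464,0.056,0.681]]}}

```text
time_s: 5.45
tcp_pos: [0.4805, 0.0493, 0.2998]
eef_rot: [-180.0, 0.1, -65.0]
contact_force: [-0.2, -0.4, -1.1]
gripper_width: 0.044
gripper_force: 25.0
```

```bash
python3 -c "
from h import *
go((.534,.31,.26),180,-50)"
```

```text
t 5.5 travel [0.107, 0.521, -0.08] rot [-0.315, -0.494, 0.674] deg 80.4 tgt [0.534 0.31  0.26 ] tcp [0.4805 0.0493 0.2998] j [ 29.   0. -18.  -0. -72.  -4.] w 0.044 F [-0.2 -0.4 -1.1]
```

Call:
{"fn": "arm_command", "kwargs": {"travel": [[0.02,0.1,0],[0.04,0.2,0],[0.06,0.3,0],[0.08,0.4,-0.03],[0.107,0.521,-0.08],[0.107,0.521,-0.08],[0.107,0.521,-0.08],[0.107,0.521,-0.08],[0.107,0.521,-0.08],[0.107,0.521,-0.08],[0.107,0.521,-0.08],[0.107,0.521,-0.08]], "delta_rot": [[-0.036,-0.056,0.077],[-0.073,-0.114,0.155],[-0.108,-0.17,0.232],[-0.144,-0.226,0.308],[-0.181,-0.284,0.388],[-0.217,-0.341,0.465],[-0.252,-0.395,0.539],[-0.288,-0.452,0.617],[-0.315,-0.494,0.674],[-0.315,-0.494,0.674],[-0.315,-0.494,0.674],[-0.315,-0.494,0.674]]}}

```text
time_s: 6.95
tcp_pos: [0.5207, 0.3122, 0.2733]
eef_rot: [178.8, -48.9, 0.2]
contact_force: [1.1, -0.5, -2.2]
gripper_width: 0.0441
gripper_force: 25.0
```

```bash
python3 -c "
from h import *
snap('scene','s3',(360,80,640,290),2.8)
go((.534,.31,.1275),180,-50)"
```

```text
t 7.0 travel [0.027, -0.005, -0.292] rot [0.009, -0.012, 0.008] deg 1.5 tgt [0.534 0.31  0.128] tcp [0.5206 0.3123 0.2733] j [ 49.  -0. -58.  95. -36. -44.] w 0.0443 F [ 0.5 -0.4 -1.7]
```

View pics/s3.png

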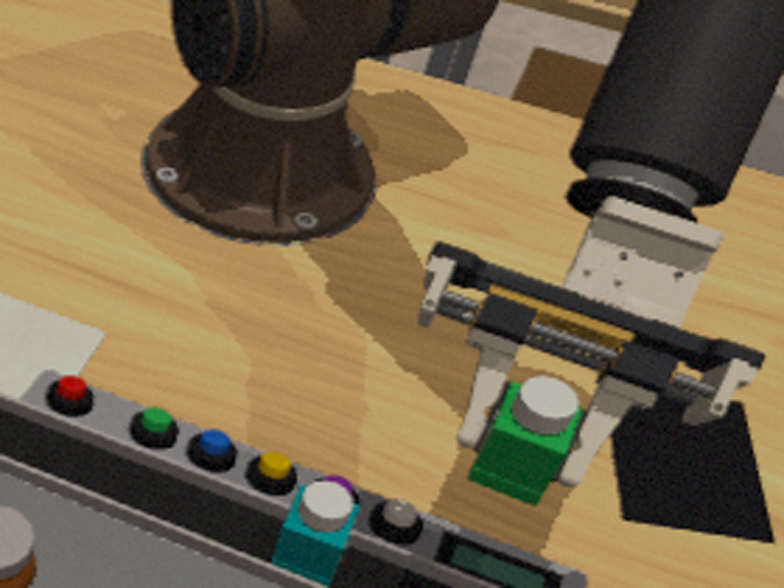

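Joints 3 and 4 are at their limits here (y=0.31, far left), so I'll try a bit further right with a few degrees of yaw, and lower.

```bash
python3 -c "
from h import *
go((.534,.287,.175),184,-50)"
```

```text
t 7.0 travel [0.027, -0.051, -0.197] rot [0.009, -0.011, 0.052] deg 4.9 tgt [0.534 0.287 0.175] tcp [0.5206 0.3123 0.2733] j [ 49.  -0. -58.  95. -36. -44.] w 0.0443 F [ 0.5 -0.4 -1.7]
```

Call:
{"fn": "arm_command", "kwargs": {"travel": [[0.027,-0.051,0],[0.027,-0.051,-0.1],[0.027,-0.051,-0.197],[0.027,-0.051,-0.197],[0.027,-0.051,-0.197],[0.027,-0.051,-0.197]], "delta_rot": [[0.009,-0.011,0.052],[0.009,-0.011,0.052],[0.009,-0.011,0.052],[0.009,-0.011,0.052],[0.009,-0.011,0.052],[0.009,-0.011,0.052]]}}

```text
time_s: 7.75
tcp_pos: [0.5176, 0.3213, 0.2409]
eef_rot: [176.3, -45.7, 3.8]
contact_force: [0.2, 0.2, -1.8]
gripper_width: 0.0437
gripper_force: 25.0
```

```bash
python3 -c "
from h import *
go((.534,.287,.1275),184,-50)"
```

```text
t 7.8 travel [0.033, -0.069, -0.227] rot [0.031, -0.046, 0.033] deg 5.8 tgt [0.534 0.287 0.128] tcp [0.5176 0.3213 0.2409] j [ 49.   2. -58.  95. -34. -43.] w 0.0437 F [ 0.2  0.2 -1.8]
```

```bash
python3 -c "
from h import *
go((.534,.138,.25),180,-50)"
```

```text
t 7.8 travel [0.033, -0.367, 0.018] rot [0.029, -0.047, -0.011] deg 5.1 tgt [0.534 0.138 0.25 ] tcp [0.5176 0.3213 0.2409] j [ 49.   2. -58.  95. -34. -43.] w 0.0437 F [ 0.2  0.2 -1.8]
```

Call:
{"fn": "arm_command", "kwargs": {"travel": [[0,-0.05,0.018],[0,-0.15,0.018],[0.033,-0.26,0.018],[0.033,-0.367,0.018],[0.033,-0.367,0.018],[0.033,-0.367,0.018],[0.033,-0.367,0.018],[0.033,-0.367,0.018]], "delta_rot": [[0.029,-0.047,-0.011],[0.029,-0.047,-0.011],[0.029,-0.047,-0.011],[0.029,-0.047,-0.011],[0.029,-0.047,-0.011],[0.029,-0.047,-0.011],[0.029,-0.047,-0.011],[0.029,-0.047,-0.011]]}}

```text
time_s: 8.75
tcp_pos: [0.5692, 0.1655, 0.314]
eef_rot: [178.4, -46.0, -0.1]
contact_force: [0.7, 0.4, -1.5]
gripper_width: 0.044
gripper_force: 25.0
```

```bash
python3 -c "
from h import *
go((.534,.138,.18),180,-50)"
```

```text
t 8.8 travel [-0.07, -0.055, -0.268] rot [0.012, -0.044, 0.014] deg 4.3 tgt [0.534 0.138 0.18 ] tcp [0.5692 0.1655 0.314 ] j [ 27.  -8. -58.  95. -20. -25.] w 0.044 F [ 0.7  0.4 -1.5]
```

Run:
```python
from h import *
import cv2
P=[]
for n in('top0','scene0'):
    d=np.load(f'pics/{n}.npz'); P.append(d['K']@np.c_[d['R'],d['t']])
for k,t,s in(('amber',(262,198),(357,272)),('blue',(178,204),(467,313))):
    X=cv2.triangulatePoints(P[0],P[1],np.array(t,float),np.array(s,float))[:,0]; print(k,(X[:3]/X[3]).round(4))
go((.54,.138,.30),0,0)
print(Ro.from_matrix(Rt(0,-50)@Rt(0,0).T).as_rotvec(degrees=True)/90, Ro.from_matrix(Rt(90,0)@Rt(180,-50).T).as_rotvec(degrees=True)/90)
```

```text
amber [0.6578 0.0136 0.1332]
blue [0.6411 0.2352 0.1298]
t 8.8 travel [-0.058, -0.055, -0.028] rot [0.779, -0.026, -1.834] deg 179.3 tgt [0.54  0.138 0.3  ] tcp [0.5692 0.1655 0.314 ] j [ 27.  -8. -58.  95. -20. -25.] w 0.044 F [ 0.7  0.4 -1.5]
[0.         0.55555556 0.        ] [ 0.43378337  0.43378337 -0.93025143]
```

Pots' tops sit at z≈0.131, x≥0.609. The better placing is with the tool pointing back at the robot (ψ=0, tilt −50), in the slot at y=0.09. Unwinding through vertical.

Run:
```python
from h import *
go((.53,.09,.33),80,0)
```

```text
t 8.8 travel [-0.078, -0.151, 0.032] rot [0.455, 0.357, -1.036] deg 106.8 tgt [0.53 0.09 0.33] tcp [0.5692 0.1655 0.314 ] j [ 27.  -8. -58.  95. -20. -25.] w 0.044 F [ 0.7  0.4 -1.5]
```

Call:
{"fn": "arm_command", "kwargs": {"travel": [[-0.01,-0.02,0.032],[-0.03,-0.05,0.032],[-0.05,-0.1,0.032],[-0.078,-0.151,0.032],[-0.078,-0.151,0.032],[-0.078,-0.151,0.032],[-0.078,-0.151,0.032],[-0.078,-0.151,0.032],[-0.078,-0.151,0.032],[-0.078,-0.151,0.032],[-0.078,-0.151,0.032],[-0.078,-0.151,0.032],[-0.078,-0.151,0.032]], "delta_rot": [[0.042,0.033,-0.096],[0.084,0.066,-0.192],[0.126,0.1,-0.288],[0.168,0.132,-0.384],[0.21,0.165,-0.48],[0.252,0.198,-0.576],[0.294,0.231,-0.672],[0.336,0.264,-0.768],[0.378,0.297,-0.864],[0.42,0.33,-0.96],[0.42,0.33,-0.96],[0.42,0.33,-0.96],[0.42,0.33,-0.96]]}}

```text
time_s: 10.38
tcp_pos: [0.5297, 0.0901, 0.3297]
eef_rot: [-177.3, -2.9, -93.0]
contact_force: [0.4, 0.7, -1.4]
gripper_width: 0.0439
gripper_force: 25.0
```

Run:
```python
from h import *
go((.546,.09,.26),0,-50)
```

```text
t 10.4 travel [0.033, -0.0, -0.139] rot [-0.375, 0.439, -0.92] deg 97.8 tgt [0.546 0.09  0.26 ] tcp [0.5297 0.0901 0.3297] j [ 33.   4. -12.   4. -74. -37.] w 0.0439 F [ 0.4  0.7 -1.4]
```

Call:
{"fn": "arm_command", "kwargs": {"travel": [[0,0,0],[0,0,0],[0,0,0],[0.01,0,-0.02],[0.02,0,-0.04],[0.033,0,-0.06],[0.033,0,-0.08],[0.033,0,-0.1],[0.033,0,-0.12],[0.033,0,-0.139],[0.033,0,-0.139],[0.033,0,-0.139],[0.033,0,-0.139]], "delta_rot": [[-0.038,0.044,-0.092],[-0.075,0.088,-0.184],[-0.112,0.132,-0.276],[-0.15,0.176,-0.368],[-0.188,0.22,-0.46],[-0.225,0.263,-0.552],[-0.262,0.307,-0.644],[-0.3,0.351,-0.736],[-0.338,0.395,-0.828],[-0.375,0.439,-0.92],[-0.375,0.439,-0.92],[-0.375,0.439,-0.92],[-0.375,0.439,-0.92]]}}

```text
time_s: 12.0
tcp_pos: [0.5468, 0.0905, 0.2616]
eef_rot: [-179.9, -49.8, -180.0]
contact_force: [0.6, -0.8, -1.1]
gripper_width: 0.044
gripper_force: 25.0
```

Run:
```python
from h import *
snap('scene','s4',(340,60,620,270),2.8)
go((.546,.09,.145),0,-50)
```

```text
t 12.1 travel [-0.001, -0.001, -0.233] rot [0.0, 0.002, -0.001] deg 0.2 tgt [0.546 0.09  0.145] tcp [0.5467 0.0905 0.2616] j [  19.   38.   23.  -17. -122. -112.] w 0.044 F [-0.   0.  -1.3]
```

View pics/s4.png

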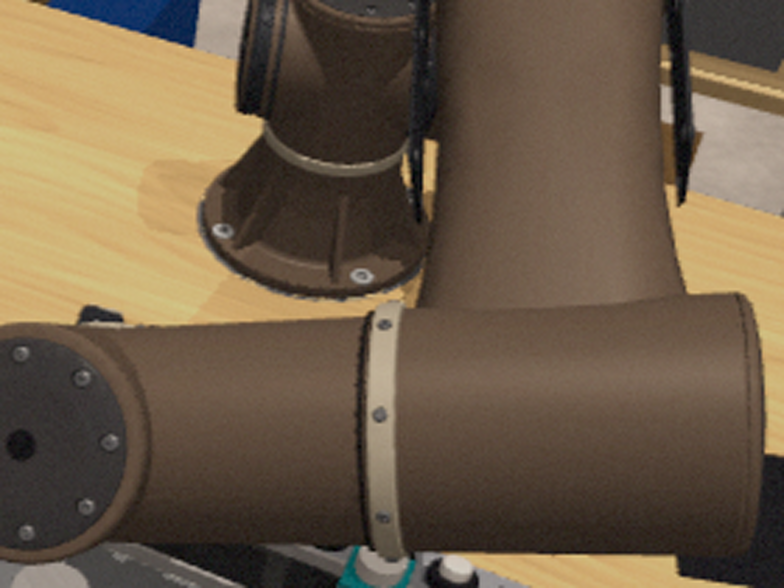

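The forearm hides the gripper in the scene view, but pose and grip are right. Lowering with a force check.

Call:
{"fn": "arm_command", "kwargs": {"travel": [[0,0,-0.06],[0,0,-0.12],[0,0,-0.18],[0,0,-0.233],[0,0,-0.233],[0,0,-0.233]], "delta_rot": [[0,0,0],[0,0,0],[0,0,0],[0,0,0],[0,0,0],[0,0,0]]}}

```text
time_s: 12.8
tcp_pos: [0.5473, 0.0901, 0.1453]
eef_rot: [-179.9, -49.8, 179.9]
contact_force: [-0.0, -0.4, -1.0]
gripper_width: 0.0442
gripper_force: 25.0
```

Run:
```python
from h import *
snap('top','t2',(110,150,310,300),4)
go((.546,.09,.129),0,-50)
```

```text
t 12.8 travel [-0.003, -0.0, -0.033] rot [0.001, 0.002, 0.0] deg 0.2 tgt [0.546 0.09  0.129] tcp [0.5475 0.0901 0.1455] j [  19.   44.   17.  -16. -110. -108.] w 0.0438 F [-0.8  0.1 -0.5]
```

View pics/t2.png

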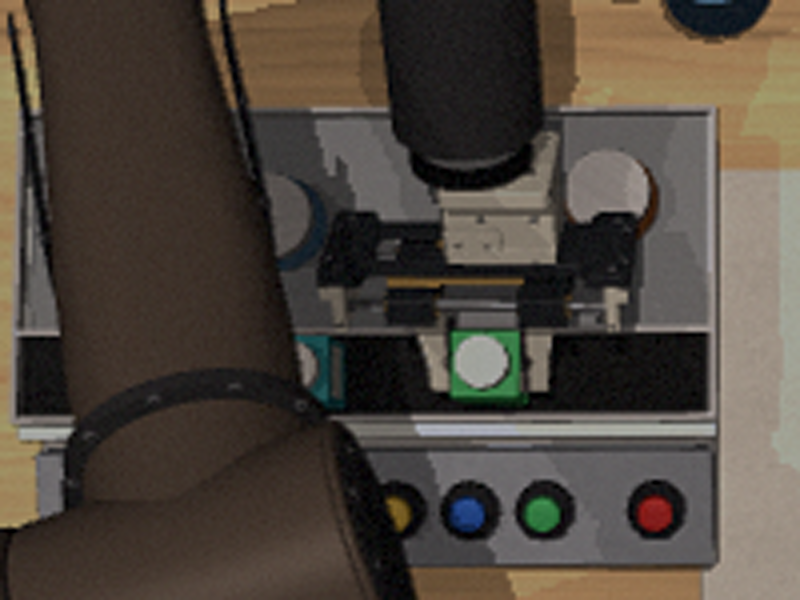

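Green is upright in the jaws over the lane, with its cap at crop (480,361). The rail is clear of the amber pot's near edge. Checking x before releasing.

Run:
```python
from h import *
f=lambda u,v:((u+.5)/4-.5+110,(v+.5)/4-.5+150)
print(ray('t2',*f(480,361),.188), ray('t2',*f(486,331),.17),ray('t2',*f(486,398),.17))
for y in (.2,-.05): print([(proj('t2',(x,y,z))-[110,150]+.5)*4-.5 for x,z in((.511,.115),(.569,.115))])
```

```text
[0.54136251 0.08842817 0.188     ] [0.56244768 0.08754299 0.17      ] [0.51961216 0.08676074 0.17      ]
[array([324.94326925, 417.70666026]), array([327.12444173, 330.00881244])]
[array([705.53960582, 419.3453133 ]), array([706.3641212 , 331.69276594])]
```

Call:
{"fn": "arm_command", "kwargs": {"travel": [[0,0,-0.01],[0,0,-0.02],[0,0,-0.028],[0,0,-0.034],[0,0,-0.034],[0,0,-0.034]], "delta_rot": [[0,0,0],[0,0,0],[0,0,0],[0,0,0],[0,0,0],[0,0,0]]}}

```text
time_s: 13.6
tcp_pos: [0.5467, 0.0897, 0.1286]
eef_rot: [-179.9, -50.0, 179.9]
contact_force: [-0.5, 1.1, 9.0]
gripper_width: 0.0439
gripper_force: 25.0
```

Call:
{"fn": "arm_command", "kwargs": {"travel": [[0,0,0],[0,0,0],[0,0,0],[0,0,0],[0.02,0,0.03],[0.04,0,0.08],[0.06,0,0.15],[0.08,0,0.25],[0.08,0,0.35],[0.08,0,0.35],[0.08,0,0.35]], "delta_rot": [[0,0,0],[0,0,0],[0,0,0],[0,0,0],[0,0,0],[0,0,0],[0,0,0],[0,0,0],[0,0,0],[0,0,0],[0,0,0]], "grip": 0.8}}

```text
time_s: 14.98
tcp_pos: [0.5866, 0.0899, 0.3017]
eef_rot: [-179.9, -50.0, 179.8]
contact_force: [0.6, -0.2, -0.6]
gripper_width: 0.0701
gripper_force: 0.0
```

Run:
```python
from h import *
snap('top','t3')
for z in(.1,):
  for c,u in(('green',proj('t3',(.541,.088,.15))),('teal',(183,242))):
    p,i=fit('t3',c,u,(.541,.088 if c=='green' else .213,0),.1,(.044,.044,.054)); print(c,p.round(4),round(i,3))
for c,uv,y in(('red',(395,229),-1.88),('blue',(387,271),-1.60)):
    a=ray('t3',*uv,.03)
    p,i=fit('t3',c,uv,(a[0],a[1],y)); print(c,p.round(4),np.degrees(p[2]).round(1),round(i,3))
go((.48,-.15,.33),45,0)
```

```text
green [0.5405 0.0898 0.0275] 0.433
teal [ 0.5426  0.2031 -0.4449] 0.206
red [ 0.5935 -0.3476 -1.8648] -106.8 0.868
blue [ 0.4752 -0.323  -1.6077] -92.1 0.887
t 15.0 travel [-0.213, -0.48, 0.058] rot [0.219, -0.527, 0.469] deg 66.4 tgt [ 0.48 -0.15  0.33] tcp [0.5865 0.0899 0.301 ] j [  18.   41.   33.  -18. -130. -114.] w 0.0701 F [ 0.4  0.5 -0.2]
```

Call:
{"fn": "arm_command", "kwargs": {"travel": [[0,0,0.058],[-0.05,-0.1,0.058],[-0.1,-0.2,0.058],[-0.15,-0.3,0.058],[-0.2,-0.4,0.058],[-0.213,-0.48,0.058],[-0.213,-0.48,0.058],[-0.213,-0.48,0.058],[-0.213,-0.48,0.058]], "delta_rot": [[0.03,-0.07,0.063],[0.06,-0.14,0.125],[0.09,-0.21,0.19],[0.12,-0.28,0.25],[0.15,-0.36,0.32],[0.18,-0.43,0.38],[0.219,-0.527,0.469],[0.219,-0.527,0.469],[0.219,-0.527,0.469]], "grip": 1}}

```text
time_s: 16.15
tcp_pos: [0.4798, -0.1502, 0.3304]
eef_rot: [179.9, 0.1, -135.0]
contact_force: [0.6, 0.1, 0.2]
gripper_width: 0.0872
gripper_force: 0.0
```

Run:
```python
from h import *
go((.4752,-.323,.028),88,50,.12)
```

```text
t 16.1 travel [-0.016, -0.529, -0.451] rot [0.52, -0.227, 0.446] deg 65.0 tgt [ 0.472 -0.415  0.105] tcp [ 0.4798 -0.1502  0.3304] j [  5.   1. -12.  -0. -76. -50.] w 0.0872 F [0.6 0.1 0.2]
```

Call:
{"fn": "arm_command", "kwargs": {"travel": [[0,-0.1,0],[-0.016,-0.2,0],[-0.016,-0.3,0],[-0.016,-0.4,0],[-0.016,-0.529,-0.05],[-0.016,-0.529,-0.15],[-0.016,-0.529,-0.25],[-0.016,-0.529,-0.35],[-0.016,-0.529,-0.451],[-0.016,-0.529,-0.451],[-0.016,-0.529,-0.451]], "delta_rot": [[0.074,-0.032,0.064],[0.148,-0.065,0.128],[0.222,-0.097,0.19],[0.297,-0.13,0.255],[0.371,-0.162,0.318],[0.446,-0.195,0.382],[0.52,-0.227,0.446],[0.52,-0.227,0.446],[0.52,-0.227,0.446],[0.52,-0.227,0.446],[0.52,-0.227,0.446]]}}

```text
time_s: 17.52
tcp_pos: [0.4729, -0.415, 0.1059]
eef_rot: [-180.0, 50.1, -91.9]
contact_force: [0.0, -0.6, 1.3]
gripper_width: 0.0877
gripper_force: 0.0
```

Run:
```python
from h import *
go((.4752,-.323,.028),88,50,0)
```

```text
t 17.5 travel [0.005, 0.184, -0.156] rot [-0.001, 0.0, -0.0] deg 0.1 tgt [ 0.475 -0.323  0.028] tcp [ 0.4729 -0.415   0.1059] j [ -45.   46.   23.  -35. -104.   46.] w 0.0877 F [ 0.  -0.6  1.3]
```

Call:
{"fn": "arm_command", "kwargs": {"travel": [[0.001,0.04,-0.034],[0.002,0.08,-0.068],[0.003,0.11,-0.093],[0.004,0.14,-0.119],[0.005,0.165,-0.14],[0.005,0.184,-0.156],[0.005,0.184,-0.156],[0.005,0.184,-0.156]], "delta_rot": [[0,0,0],[0,0,0],[0,0,0],[0,0,0],[0,0,0],[0,0,0],[0,0,0],[0,0,0]]}}

```text
time_s: 18.52
tcp_pos: [0.4749, -0.3232, 0.0276]
eef_rot: [-179.8, 50.1, -91.9]
contact_force: [-0.0, 0.3, -0.0]
gripper_width: 0.0876
gripper_force: 0.0
```

Call:
{"fn": "arm_command", "kwargs": {"travel": [[0,0,0],[0,0,0],[0,0,0],[0,0,0],[0,0,0],[0,0,0],[0,0,0],[0,0,0]], "delta_rot": [[0,0,0],[0,0,0],[0,0,0],[0,0,0],[0,0,0],[0,0,0],[0,0,0],[0,0,0]], "grip": 0}}

```text
time_s: 19.52
tcp_pos: [0.4749, -0.3227, 0.0274]
eef_rot: [-179.8, 50.1, -91.9]
contact_force: [0.4, 0.9, -0.6]
gripper_width: 0.0439
gripper_force: 25.0
```

Call:
{"fn": "arm_command", "kwargs": {"travel": [[0,0,0.1],[0,0,0.2],[0,0,0.3],[0,0,0.4],[0,0,0.5],[0,0,0.5],[0,0,0.5]], "delta_rot": [[0,0,0],[0,0,0],[0,0,0],[0,0,0],[0,0,0],[0,0,0],[0,0,0]]}}

```text
time_s: 20.4
tcp_pos: [0.4747, -0.3224, 0.2771]
eef_rot: [-179.9, 50.1, -92.0]
contact_force: [0.2, 1.2, -1.5]
gripper_width: 0.0439
gripper_force: 25.0
```

Run:
```python
from h import *
snap('scene','s5')
go((.48,-.1,.33),30,0)
```

```text
t 20.4 travel [0.011, 0.444, 0.107] rot [-0.497, 0.299, -0.601] deg 75.2 tgt [ 0.48 -0.1   0.33] tcp [ 0.4745 -0.3222  0.2763] j [ -41.   31.   20.  -40. -111.   35.] w 0.044 F [ 0.  -0.4 -1.7]
```

Call:
{"fn": "arm_command", "kwargs": {"travel": [[0,0,0.107],[0,0.1,0.107],[0,0.2,0.107],[0,0.3,0.107],[0.011,0.38,0.107],[0.011,0.444,0.107],[0.011,0.444,0.107],[0.011,0.444,0.107],[0.011,0.444,0.107],[0.011,0.444,0.107]], "delta_rot": [[-0.06,0.036,-0.072],[-0.12,0.072,-0.144],[-0.18,0.108,-0.217],[-0.24,0.144,-0.29],[-0.3,0.18,-0.363],[-0.36,0.217,-0.435],[-0.42,0.253,-0.508],[-0.497,0.299,-0.601],[-0.497,0.299,-0.601],[-0.497,0.299,-0.601]]}}

```text
time_s: 21.7
tcp_pos: [0.48, -0.1002, 0.3296]
eef_rot: [179.9, -0.1, -149.7]
contact_force: [0.6, -0.4, -0.6]
gripper_width: 0.0436
gripper_force: 25.0
```

Run:
```python
from h import *
go((.5463,.0,.26),0,-40)
```

```text
t 21.7 travel [0.133, 0.2, -0.139] rot [-0.118, 0.433, -0.322] deg 49.7 tgt [0.546 0.    0.26 ] tcp [ 0.48   -0.1002  0.3296] j [ 11.   0. -14.  -0. -76. -71.] w 0.0436 F [ 0.6 -0.4 -0.6]
```

Call:
{"fn": "arm_command", "kwargs": {"travel": [[0.02,0.04,0],[0.05,0.08,0],[0.08,0.12,0],[0.11,0.16,0],[0.133,0.2,-0.03],[0.133,0.2,-0.08],[0.133,0.2,-0.139],[0.133,0.2,-0.139],[0.133,0.2,-0.139]], "delta_rot": [[-0.024,0.087,-0.064],[-0.047,0.173,-0.129],[-0.071,0.26,-0.193],[-0.094,0.346,-0.258],[-0.118,0.433,-0.322],[-0.118,0.433,-0.322],[-0.118,0.433,-0.322],[-0.118,0.433,-0.322],[-0.118,0.433,-0.322]]}}

```text
time_s: 22.82
tcp_pos: [0.5473, -0.0015, 0.2624]
eef_rot: [-179.8, -39.9, 179.8]
contact_force: [0.9, 0.1, -0.3]
gripper_width: 0.044
gripper_force: 25.0
```

Run:
```python
from h import *
go((.546,.0,.145),0,-40)
```

```text
t 22.8 travel [-0.003, 0.003, -0.235] rot [0.002, 0.001, 0.001] deg 0.2 tgt [0.546 0.    0.145] tcp [ 0.5473 -0.0015  0.2624] j [  14.   32.   15.  -10. -111. -104.] w 0.044 F [ 0.9  0.1 -0.3]
```

Call:
{"fn": "arm_command", "kwargs": {"travel": [[-0.003,0.003,-0.06],[-0.003,0.003,-0.12],[-0.003,0.003,-0.18],[-0.003,0.003,-0.235],[-0.003,0.003,-0.235],[-0.003,0.003,-0.245],[-0.003,0.003,-0.255],[-0.003,0.003,-0.265],[-0.003,0.003,-0.268],[-0.003,0.003,-0.268],[-0.003,0.003,-0.268]], "delta_rot": [[0,0,0],[0,0,0],[0,0,0],[0,0,0],[0,0,0],[0,0,0],[0,0,0],[0,0,0],[0,0,0],[0,0,0],[0,0,0]]}}

```text
time_s: 24.2
tcp_pos: [0.5453, 0.0008, 0.1277]
eef_rot: [-179.7, -40.0, 179.8]
contact_force: [-1.5, 1.2, 1.7]
gripper_width: 0.0441
gripper_force: 25.0
```

Run:
```python
from h import *
snap('top','t4',(110,150,310,300),4)
p,i=fit('t4','blue',proj('t4',(.541,0,.15)),(.541,.0,0),.1,(.044,.044,.054)); print(p,i)
go((.546,.0,.127),0,-40)
```

```text
[ 5.39262719e-01  4.86312583e-04 -2.07851855e-02] 0.4457620266810403
t 24.2 travel [0.001, -0.002, -0.001] rot [0.003, 0.0, 0.001] deg 0.2 tgt [0.546 0.    0.127] tcp [0.5453 0.0008 0.1276] j [  14.   38.    7.   -9.  -98. -102.] w 0.0438 F [-0.5  0.9  1. ]
```

View pics/t4.png

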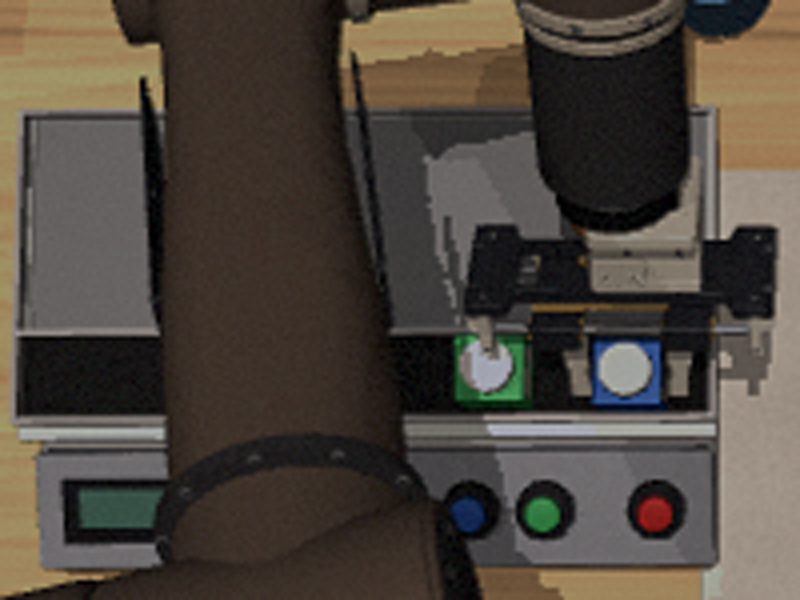

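Blue stands in the lane at y≈0 between green (crop 490,370) and the end lip. Releasing with a small opening and lifting straight up.

Call:
{"fn": "arm_command", "kwargs": {"travel": [[0,0,0],[0,0,0],[0,0,0],[0,0,0],[0.01,0,0.03],[0.02,0,0.08],[0.04,0,0.15],[0.06,0,0.25],[0.06,0,0.35],[0.06,0,0.4],[0.06,0,0.4]], "delta_rot": [[0,0,0],[0,0,0],[0,0,0],[0,0,0],[0,0,0],[0,0,0],[0,0,0],[0,0,0],[0,0,0],[0,0,0],[0,0,0]], "grip": 0.62}}

```text
time_s: 25.62
tcp_pos: [0.576, 0.0006, 0.3309]
eef_rot: [-179.7, -39.6, 179.8]
contact_force: [-0.2, -0.0, -1.1]
gripper_width: 0.054
gripper_force: 0.0
```

Run:
```python
from h import *
snap('top','t5')
for c,y in(('green',.09),('blue',0)):
    p,i=fit('t5',c,proj('t5',(.541,y,.15)),(.541,y,0),.1,(.044,.044,.054)); print(c,p.round(4),round(i,3))
uv=(395,229);a=ray('t5',*uv,.03)
p,i=fit('t5','red',uv,(a[0],a[1],-1.87)); print('red',p.round(4),np.degrees(p[2]).round(1),round(i,3))
go((.50,-.2,.33),40,0)
```

```text
green [0.5409 0.0898 0.0275] 0.375
blue [0.5398 0.0007 0.0014] 0.463
red [ 0.5939 -0.3475 -1.8536] -106.2 0.866
t 25.7 travel [-0.151, -0.402, 0.002] rot [0.156, -0.423, 0.428] deg 55.9 tgt [ 0.5  -0.2   0.33] tcp [0.5756 0.0008 0.3291] j [  14.   33.   25.  -10. -121. -106.] w 0.0544 F [-0.4  0.2 -0.2]
```

Call:
{"fn": "arm_command", "kwargs": {"travel": [[-0.03,-0.08,0],[-0.06,-0.16,0],[-0.09,-0.24,0],[-0.12,-0.32,0],[-0.151,-0.402,0],[-0.151,-0.402,0],[-0.151,-0.402,0],[-0.151,-0.402,0]], "delta_rot": [[0.026,-0.07,0.071],[0.052,-0.14,0.142],[0.078,-0.21,0.214],[0.104,-0.282,0.285],[0.13,-0.353,0.357],[0.156,-0.423,0.428],[0.156,-0.423,0.428],[0.156,-0.423,0.428]], "grip": 1}}

```text
time_s: 26.68
tcp_pos: [0.4996, -0.2002, 0.3271]
eef_rot: [180.0, -0.3, -140.1]
contact_force: [0.4, 0.6, -0.2]
gripper_width: 0.0877
gripper_force: 0.0
```

Run:
```python
from h import *
go((.5936,-.3476,.028),73,50,.12)
```

```text
t 26.7 travel [0.134, -0.471, -0.444] rot [0.472, -0.313, 0.343] deg 59.6 tgt [ 0.567 -0.436  0.105] tcp [ 0.4996 -0.2002  0.3271] j [ -1.   5.  -9.   0. -76. -49.] w 0.0877 F [ 0.4  0.6 -0.2]
```

Call:
{"fn": "arm_command", "kwargs": {"travel": [[0.03,-0.1,0],[0.06,-0.2,0],[0.09,-0.3,0],[0.12,-0.4,0],[0.134,-0.471,-0.05],[0.134,-0.471,-0.15],[0.134,-0.471,-0.25],[0.134,-0.471,-0.35],[0.134,-0.471,-0.444],[0.134,-0.471,-0.444],[0.134,-0.471,-0.444]], "delta_rot": [[0.08,-0.052,0.058],[0.16,-0.105,0.115],[0.236,-0.157,0.172],[0.315,-0.21,0.23],[0.393,-0.26,0.286],[0.472,-0.313,0.343],[0.472,-0.313,0.343],[0.472,-0.313,0.343],[0.472,-0.313,0.343],[0.472,-0.313,0.343],[0.472,-0.313,0.343]]}}

```text
time_s: 28.05
tcp_pos: [0.5675, -0.4359, 0.1059]
eef_rot: [-179.9, 50.1, -106.9]
contact_force: [0.0, 0.0, 1.3]
gripper_width: 0.0873
gripper_force: 0.0
```

Run:
```python
from h import *
snap('scene','s6')
im=cv2.imread('pics/full_s6.png')
u=proj('s6',(.5936,-.3476,.022)); print(u, fit('s6','red',u,(.5936,-.3476,-1.855)))
go((.5936,-.3476,.028),73,50,0)
```

```text
[236.3500156  223.34142416] (array([ 0.59238743, -0.3467475 , -2.07910653]), np.float64(0.8082894631356725))
t 28.1 travel [0.052, 0.177, -0.158] rot [0.0, 0.002, -0.001] deg 0.2 tgt [ 0.594 -0.348  0.028] tcp [ 0.5678 -0.4363  0.1072] j [-46.  47.  29. -43. -98.  33.] w 0.0872 F [ 0.2 -0.6  0.2]
```

Red is unmoved. Going in, gripping and lifting.

Call:
{"fn": "arm_command", "kwargs": {"travel": [[0.012,0.04,-0.036],[0.023,0.078,-0.07],[0.032,0.108,-0.096],[0.04,0.136,-0.121],[0.047,0.16,-0.143],[0.052,0.177,-0.158],[0.052,0.177,-0.158],[0.052,0.177,-0.158]], "delta_rot": [[0,0,0],[0,0,0],[0,0,0],[0,0,0],[0,0,0],[0,0,0],[0,0,0],[0,0,0]]}}

```text
time_s: 29.1
tcp_pos: [0.5929, -0.3478, 0.0266]
eef_rot: [-179.8, 50.1, -106.9]
contact_force: [-0.2, -1.0, -0.5]
gripper_width: 0.0878
gripper_force: 0.0
```

Call:
{"fn": "arm_command", "kwargs": {"travel": [[0,0,0],[0,0,0],[0,0,0],[0,0,0],[0,0,0],[0,0,0],[0,0,0],[0,0,0]], "delta_rot": [[0,0,0],[0,0,0],[0,0,0],[0,0,0],[0,0,0],[0,0,0],[0,0,0],[0,0,0]], "grip": 0}}

```text
time_s: 30.1
tcp_pos: [0.5929, -0.3472, 0.0264]
eef_rot: [-179.9, 50.1, -106.9]
contact_force: [-0.9, 0.7, 0.3]
gripper_width: 0.0439
gripper_force: 25.0
```

Call:
{"fn": "arm_command", "kwargs": {"travel": [[0,0,0.1],[0,0,0.2],[0,0,0.3],[0,0,0.4],[0,0,0.5],[0,0,0.5],[0,0,0.5]], "delta_rot": [[0,0,0],[0,0,0],[0,0,0],[0,0,0],[0,0,0],[0,0,0],[0,0,0]]}}

```text
time_s: 30.98
tcp_pos: [0.5927, -0.3469, 0.2763]
eef_rot: [-179.9, 50.1, -106.9]
contact_force: [-0.6, -0.3, -1.9]
gripper_width: 0.0437
gripper_force: 25.0
```

Run:
```python
from h import *
go((.5,.0,.36),30,0)
```

```text
t 31.0 travel [-0.185, 0.694, 0.167] rot [-0.445, 0.355, -0.447] deg 65.1 tgt [0.5  0.   0.36] tcp [ 0.5927 -0.3469  0.2763] j [ -40.   34.   28.  -46. -103.   20.] w 0.0437 F [-0.6 -0.3 -1.9]
```

Call:
{"fn": "arm_command", "kwargs": {"travel": [[0,0,0.1],[-0.03,0.12,0.167],[-0.06,0.24,0.167],[-0.1,0.36,0.167],[-0.14,0.48,0.167],[-0.17,0.6,0.167],[-0.185,0.694,0.167],[-0.185,0.694,0.167],[-0.185,0.694,0.167],[-0.185,0.694,0.167]], "delta_rot": [[-0.06,0.047,-0.06],[-0.12,0.095,-0.12],[-0.18,0.142,-0.18],[-0.24,0.19,-0.24],[-0.3,0.238,-0.3],[-0.36,0.286,-0.36],[-0.445,0.355,-0.447],[-0.445,0.355,-0.447],[-0.445,0.355,-0.447],[-0.445,0.355,-0.447]]}}

```text
time_s: 32.22
tcp_pos: [0.5, 0.0001, 0.3586]
eef_rot: [180.0, -0.1, -149.9]
contact_force: [-0.1, -0.1, -1.6]
gripper_width: 0.0443
gripper_force: 25.0
```

Run:
```python
from h import *
go((.545,.31,.28),0,-40)
```

```text
t 32.2 travel [0.09, 0.62, -0.157] rot [-0.117, 0.433, -0.321] deg 49.6 tgt [0.545 0.31  0.28 ] tcp [5.000e-01 1.000e-04 3.586e-01] j [ 23.   1. -10.  -0. -80. -82.] w 0.0443 F [-0.1 -0.1 -1.6]
```

Call:
{"fn": "arm_command", "kwargs": {"travel": [[0.015,0.1,0],[0.03,0.2,0],[0.045,0.3,0],[0.06,0.4,0],[0.075,0.5,0],[0.09,0.62,0],[0.09,0.62,-0.08],[0.09,0.62,-0.157],[0.09,0.62,-0.157],[0.09,0.62,-0.157]], "delta_rot": [[-0.02,0.072,-0.053],[-0.04,0.144,-0.107],[-0.058,0.216,-0.16],[-0.078,0.289,-0.214],[-0.098,0.361,-0.268],[-0.117,0.433,-0.321],[-0.117,0.433,-0.321],[-0.117,0.433,-0.321],[-0.117,0.433,-0.321],[-0.117,0.433,-0.321]]}}

```text
time_s: 33.48
tcp_pos: [0.5463, 0.3088, 0.2828]
eef_rot: [-179.9, -39.8, 179.7]
contact_force: [0.7, 0.2, -0.1]
gripper_width: 0.0437
gripper_force: 25.0
```

Run:
```python
from h import *
go((.545,.31,.15),0,-40)
```

```text
t 33.5 travel [-0.003, 0.002, -0.266] rot [0.001, 0.002, 0.002] deg 0.3 tgt [0.545 0.31  0.15 ] tcp [0.5463 0.3088 0.2828] j [  34.   37.   32.  -24. -117. -129.] w 0.0437 F [ 0.7  0.2 -0.1]
```

Call:
{"fn": "arm_command", "kwargs": {"travel": [[-0.002,0.002,-0.06],[-0.002,0.002,-0.12],[-0.002,0.002,-0.18],[-0.002,0.002,-0.23],[-0.002,0.002,-0.266],[-0.002,0.002,-0.266],[-0.002,0.002,-0.266]], "delta_rot": [[0,0,0],[0,0,0],[0,0,0],[0,0,0],[0,0,0],[0,0,0],[0,0,0]]}}

```text
time_s: 34.35
tcp_pos: [0.5451, 0.311, 0.15]
eef_rot: [-179.9, -39.8, 179.9]
contact_force: [0.5, 0.0, -0.3]
gripper_width: 0.044
gripper_force: 25.0
```

Run:
```python
from h import *
snap('top','t6',(90,150,290,300),4)
p,i=fit('t6','red',proj('t6',(.541,.31,.16)),(.541,.31,0),.123,(.044,.044,.054)); print(p,i)
go((.545,.31,.127),0,-40)
```

```text
[ 0.53897227  0.30880505 -0.07453387] 0.3163951906460271
t 34.4 travel [-0.0, -0.002, -0.046] rot [0.001, 0.003, 0.001] deg 0.2 tgt [0.545 0.31  0.127] tcp [0.5451 0.311  0.15  ] j [  34.   42.   23.  -22. -104. -123.] w 0.0439 F [ 0.7  1.4 -1.9]
```

View pics/t6.png

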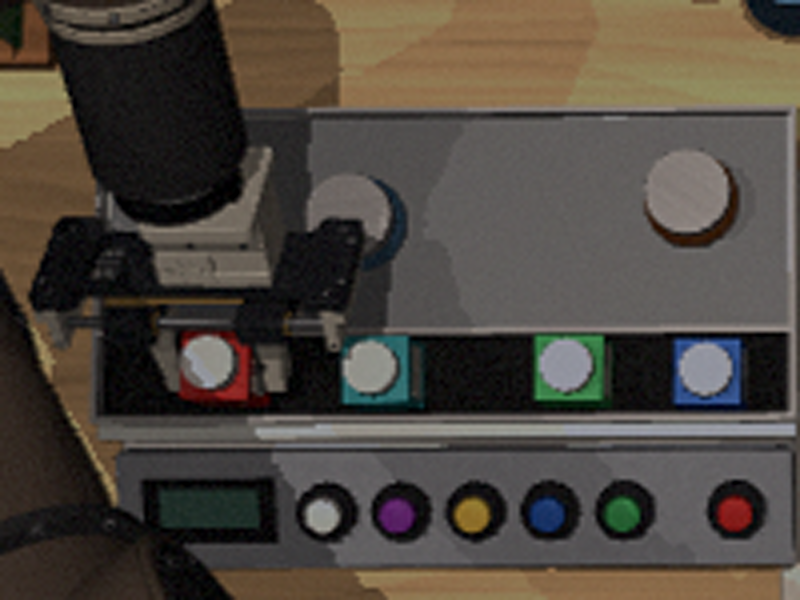

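Red is upright above its slot; teal, green and blue stand at crop (372,367), (568,365) and (706,369). Lowering slowly with the force watched, since the rail passes near the blue pot (350,215).

Call:
{"fn": "arm_command", "kwargs": {"travel": [[0,0,-0.01],[0,0,-0.02],[0,0,-0.03],[0,0,-0.038],[0,0,-0.038]], "delta_rot": [[0,0,0],[0,0,0],[0,0,0],[0,0,0],[0,0,0]]}}

```text
time_s: 35.02
tcp_pos: [0.5443, 0.3108, 0.1291]
eef_rot: [-179.8, -39.9, 179.8]
contact_force: [0.4, 0.2, -0.7]
gripper_width: 0.0437
gripper_force: 25.0
```

Call:
{"fn": "arm_command", "kwargs": {"travel": [[0,0,-0.003],[0,0,-0.006],[0,0,-0.008],[0,0,-0.008]], "delta_rot": [[0,0,0],[0,0,0],[0,0,0],[0,0,0]]}}

```text
time_s: 35.52
tcp_pos: [0.5445, 0.3108, 0.1288]
eef_rot: [-179.9, -39.8, 180.0]
contact_force: [-1.2, 0.3, 16.0]
gripper_width: 0.0438
gripper_force: 25.0
```

Call:
{"fn": "arm_command", "kwargs": {"travel": [[0,0,0.006],[0,0,0.006],[0,0,0.006],[0,0,0.006],[0.01,0,0.03],[0.02,0,0.08],[0.03,0,0.15],[0.04,0,0.25],[0.04,0,0.35],[0.04,0,0.4],[0.04,0,0.4]], "delta_rot": [[0,0,0],[0,0,0],[0,0,0],[0,0,0],[0,0,0],[0,0,0],[0,0,0],[0,0,0],[0,0,0],[0,0,0],[0,0,0]], "grip": 0.65}}

```text
time_s: 36.9
tcp_pos: [0.5652, 0.3107, 0.329]
eef_rot: [180.0, -39.6, 179.9]
contact_force: [0.0, -0.1, -0.1]
gripper_width: 0.0569
gripper_force: 0.0
```

Run:
```python
from h import *
snap('top','t7',(90,150,290,300),4)
for c,y in(('red',.31),('green',.09),('blue',0)):
    p,i=fit('t7',c,proj('t7',(.541,y,.15)),(.541,y,0),.1,(.044,.044,.054)); print(c,p.round(4),round(i,3))
go((.445,.2604,.22),0,-15)
```

```text
red [ 0.5449  0.3111 -0.0318] 0.402
green [ 0.5409  0.0902 -0.0138] 0.394
blue [ 5.4e-01 -2.0e-04 -4.6e-03] 0.437
t 37.0 travel [-0.239, -0.101, -0.214] rot [0.0, -0.275, 0.001] deg 24.8 tgt [0.445 0.26  0.22 ] tcp [0.5647 0.3107 0.3271] j [  33.   38.   39.  -25. -124. -131.] w 0.0569 F [-0.2  0.8 -0.8]
```

View pics/t7.png

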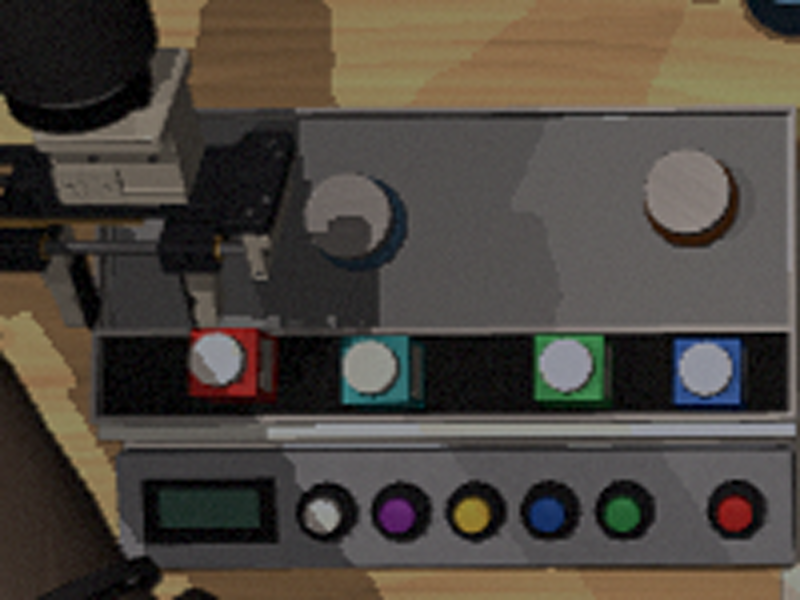

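All four bottles stand in the lane and both pots are upright. Red sits slightly towards the back lip (x≈0.545), which is inside tolerance. Now the keys, with fingers closed and tool vertical.

Run:
```python
from h import *
go((.4445,.2604,.15),0,0)
```

```text
t 37.0 travel [-0.24, -0.101, -0.354] rot [0.0, -0.442, 0.001] deg 39.8 tgt [0.444 0.26  0.15 ] tcp [0.5647 0.3107 0.3271] j [  33.   38.   39.  -25. -124. -131.] w 0.0569 F [-0.2  0.8 -0.8]
```

Call:
{"fn": "arm_command", "kwargs": {"travel": [[-0.05,-0.02,0],[-0.1,-0.04,0],[-0.15,-0.06,0],[-0.2,-0.08,0],[-0.24,-0.101,0],[-0.24,-0.101,0],[-0.24,-0.101,-0.1],[-0.24,-0.101,-0.2],[-0.24,-0.101,-0.3],[-0.24,-0.101,-0.354],[-0.24,-0.101,-0.354],[-0.24,-0.101,-0.354]], "delta_rot": [[0,-0.08,0],[0,-0.16,0],[0,-0.24,0],[0,-0.33,0],[0,-0.442,0],[0,-0.442,0],[0,-0.442,0],[0,-0.442,0],[0,-0.442,0],[0,-0.442,0],[0,-0.442,0],[0,-0.442,0]], "grip": 0}}

```text
time_s: 38.45
tcp_pos: [0.4451, 0.2608, 0.1492]
eef_rot: [-179.9, -0.1, 179.9]
contact_force: [-0.1, 0.2, 0.6]
gripper_width: 0.0004
gripper_force: 0.0
```

Run:
```python
from h import *
snap('scene','s7',(340,120,620,330),2.8)
go((.4445,.2604,.101),0,0)
```

```text
t 38.5 travel [-0.001, -0.001, -0.097] rot [-0.0, -0.001, 0.002] deg 0.2 tgt [0.444 0.26  0.101] tcp [0.4452 0.261  0.1496] j [  52.   11.  -27.   -0.  -53. -142.] w 0.0002 F [ 0.1 -0.1  1.1]
```

View pics/s7.png

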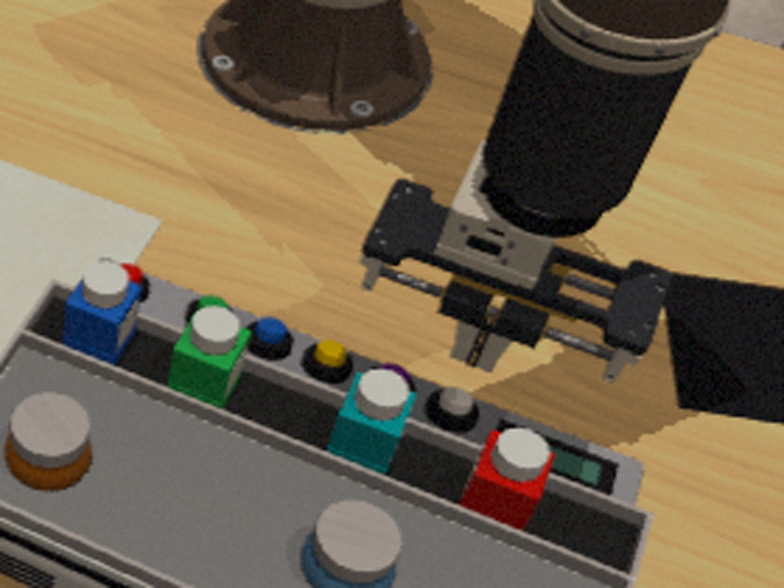

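All four bottles are upright in the lane and the closed fingers are above the white key. Pressing it gradually.

Call:
{"fn": "arm_command", "kwargs": {"travel": [[-0.001,-0.001,-0.04],[-0.001,-0.001,-0.08],[-0.001,-0.001,-0.09],[-0.001,-0.001,-0.097],[-0.001,-0.001,-0.097]], "delta_rot": [[0,0,0],[0,0,0],[0,0,0],[0,0,0],[0,0,0]]}}

```text
time_s: 39.12
tcp_pos: [0.445, 0.2604, 0.1021]
eef_rot: [180.0, 0.0, 179.9]
contact_force: [-0.5, -3.5, 10.7]
gripper_width: 0.0004
gripper_force: 5.0
```

Call:
{"fn": "arm_command", "kwargs": {"travel": [[0,0,-0.003],[0,0,-0.006],[0,0,-0.006]], "delta_rot": [[0,0,0],[0,0,0],[0,0,0]]}}

```text
time_s: 39.5
tcp_pos: [0.4453, 0.2605, 0.1013]
eef_rot: [180.0, 0.1, 179.9]
contact_force: [-8.5, -6.2, 32.1]
gripper_width: 0.0003
gripper_force: 16.4
```

Run:
```python
from h import *
n=np.array([-.257,0,.966]); k=np.array([.4483,.2604,.0848])
go(k+.025*n,0,15)
```

```text
t 39.5 travel [-0.007, -0.0, 0.015] rot [-0.001, -0.166, 0.001] deg 14.9 tgt [0.442 0.26  0.109] tcp [0.4453 0.2605 0.1013] j [  52.   14.  -30.    0.  -46. -142.] w 0.0003 F [-8.5 -6.2 32.1]
```

Call:
{"fn": "arm_command", "kwargs": {"travel": [[0,0,0.04],[-0.007,0,0.06],[-0.007,0,0.06],[-0.007,0,0.06],[-0.007,0,0.022],[-0.007,0,0.022],[-0.007,0,0.022]], "delta_rot": [[0,0,0],[0,-0.08,0],[0,-0.166,0],[0,-0.166,0],[0,-0.166,0],[0,-0.166,0],[0,-0.166,0]]}}

```text
time_s: 40.38
tcp_pos: [0.4416, 0.2602, 0.1093]
eef_rot: [180.0, 14.7, 179.8]
contact_force: [0.3, 0.2, -0.7]
gripper_width: 0.0007
gripper_force: 0.0
```

Call:
{"fn": "arm_command", "kwargs": {"travel": [[0.001,0,-0.004],[0.001,0,-0.004]], "delta_rot": [[0,0,0],[0,0,0]]}}

```text
time_s: 40.62
tcp_pos: [0.4418, 0.2597, 0.1069]
eef_rot: [180.0, 14.7, 179.9]
contact_force: [-0.6, -0.9, -0.1]
gripper_width: 0.0008
gripper_force: 0.0
```

Call:
{"fn": "arm_command", "kwargs": {"travel": [[0.001,0,-0.004],[0.001,0,-0.004]], "delta_rot": [[0,0,0],[0,0,0]]}}

```text
time_s: 40.88
tcp_pos: [0.4424, 0.2596, 0.1051]
eef_rot: [180.0, 14.6, 179.9]
contact_force: [-0.1, 1.2, 1.9]
gripper_width: 0.0002
gripper_force: 1.1
```

Call:
{"fn": "arm_command", "kwargs": {"travel": [[0.001,0,-0.004],[0.001,0,-0.004]], "delta_rot": [[0,0,0],[0,0,0]]}}

```text
time_s: 41.12
tcp_pos: [0.4431, 0.2596, 0.1033]
eef_rot: [180.0, 14.6, 179.9]
contact_force: [-2.8, 0.9, 2.5]
gripper_width: 0.0005
gripper_force: 1.6
```

Call:
{"fn": "arm_command", "kwargs": {"travel": [[0.001,0,-0.004],[0.001,0,-0.004]], "delta_rot": [[0,0,0],[0,0,0]]}}

```text
time_s: 41.38
tcp_pos: [0.4438, 0.2595, 0.1015]
eef_rot: [180.0, 14.5, 179.9]
contact_force: [-4.2, 2.3, 3.8]
gripper_width: 0.0006
gripper_force: 2.2
```

The spring profile shows cleanly with the tilted tool (contact at TCP z≈0.106). Continuing to the stop.

Call:
{"fn": "arm_command", "kwargs": {"travel": [[0.001,0,-0.004],[0.002,0,-0.006],[0.002,0,-0.006]], "delta_rot": [[0,0,0],[0,0,0],[0,0,0]]}}

```text
time_s: 41.75
tcp_pos: [0.4447, 0.2594, 0.1003]
eef_rot: [179.9, 14.5, 180.0]
contact_force: [-27.1, -0.5, 31.4]
gripper_width: 0.0003
gripper_force: 18.4
```

Call:
{"fn": "arm_command", "kwargs": {"travel": [[0.001,0,-0.004],[0.001,0,-0.004]], "delta_rot": [[0,0,0],[0,0,0]]}}

```text
time_s: 42.0
tcp_pos: [0.4451, 0.2594, 0.0999]
eef_rot: [179.8, 14.5, -180.0]
contact_force: [-46.2, -3.8, 55.0]
gripper_width: 0.0002
gripper_force: 32.1
```

White is fully down: about 6 mm of travel, then a hard stop. Lifting along the normal and shifting to purple.

Call:
{"fn": "arm_command", "kwargs": {"travel": [[-0.003,0,0.02],[-0.007,0,0.045],[-0.007,0,0.066],[-0.006,-0.05,0.066],[-0.006,-0.1,0.066],[-0.006,-0.1,0.066],[-0.006,-0.1,0.066]], "delta_rot": [[0,0,0],[0,0,0],[0,0,0],[0,0,0],[0,0,0],[0,0,0],[0,0,0]]}}

```text
time_s: 42.88
tcp_pos: [0.443, 0.2082, 0.1302]
eef_rot: [180.0, 14.4, 179.9]
contact_force: [0.4, 0.6, 0.4]
gripper_width: 0.0
gripper_force: 0.0
```

Call:
{"fn": "arm_command", "kwargs": {"travel": [[0,0,-0.04],[0,0,-0.04],[0.003,0,-0.05],[0.006,0,-0.06],[0.006,0,-0.06],[0.006,0,-0.06]], "delta_rot": [[0,0,0],[0,0,0],[0,0,0],[0,0,0],[0,0,0],[0,0,0]]}}

```text
time_s: 43.62
tcp_pos: [0.446, 0.2094, 0.101]
eef_rot: [179.9, 14.5, 180.0]
contact_force: [-9.6, -1.0, 12.7]
gripper_width: 0.0005
gripper_force: 7.5
```

Call:
{"fn": "arm_command", "kwargs": {"travel": [[0.001,0,-0.002],[0.001,0,-0.002],[-0.003,0,0.02],[-0.007,0,0.045],[-0.007,0,0.062],[-0.006,-0.05,0.062],[-0.006,-0.1,0.062],[-0.006,-0.1,0.062],[-0.006,-0.1,0.062]], "delta_rot": [[0,0,0],[0,0,0],[0,0,0],[0,0,0],[0,0,0],[0,0,0],[0,0,0],[0,0,0],[0,0,0]]}}

```text
time_s: 44.75
tcp_pos: [0.4432, 0.1594, 0.1315]
eef_rot: [179.9, 14.4, 180.0]
contact_force: [-0.7, 0.4, 0.2]
gripper_width: 0.0002
gripper_force: 0.0
```

Run:
```python
from h import *
k=np.array([.4492,.1602,.0848]);n=np.array([-.257,0,.966])
go(k+.045*n,0,15)
```

```text
t 44.8 travel [-0.011, 0.002, -0.006] rot [-0.001, -0.006, 0.0] deg 0.6 tgt [0.438 0.16  0.128] tcp [0.4432 0.1594 0.1315] j [  51.    0.  -52.   22.  -31. -160.] w 0.0002 F [-0.7  0.4  0.2]
```

Call:
{"fn": "arm_command", "kwargs": {"travel": [[0,0,-0.044],[0,0,-0.044],[0.003,0,-0.054],[0.006,0,-0.064],[0.007,0,-0.066],[0.007,0,-0.066],[0.007,0,-0.066]], "delta_rot": [[0,0,0],[0,0,0],[0,0,0],[0,0,0],[0,0,0],[0,0,0],[0,0,0]]}}

```text
time_s: 45.62
tcp_pos: [0.4463, 0.1595, 0.1003]
eef_rot: [179.9, 14.6, 180.0]
contact_force: [-34.3, 0.5, 41.8]
gripper_width: 0.0002
gripper_force: 24.3
```

Yellow is down. Lifting to blue; joint 3 nears its limit further right, so I'm reducing the tilt.

Call:
{"fn": "arm_command", "kwargs": {"travel": [[-0.003,0,0.02],[-0.005,0,0.045],[-0.005,0,0.07],[-0.003,-0.05,0.07],[0,-0.098,0.07],[0,-0.098,0.07],[0,-0.098,0.07]], "delta_rot": [[0,0,0],[0,0,0],[0,0,0],[0,0.05,0],[0,0.1,0],[0,0.1,0],[0,0.1,0]]}}

```text
time_s: 46.5
tcp_pos: [0.4465, 0.1098, 0.1331]
eef_rot: [180.0, 5.5, 179.9]
contact_force: [-0.8, -0.5, -0.2]
gripper_width: 0.0005
gripper_force: 0.0
```

Run:
```python
from h import *
k=np.array([.4494,.1099,.0848])
t=Rt(0,6)[:,2]
go(k-.023*t+[-.003,0,.0],0,6)
```

```text
t 46.5 travel [-0.005, 0.0, -0.051] rot [-0.0, -0.006, 0.001] deg 0.6 tgt [0.444 0.11  0.108] tcp [0.4465 0.1098 0.1331] j [  41.    3.  -41.    5.  -42. -135.] w 0.0005 F [-0.8 -0.5 -0.2]
```

Call:
{"fn": "arm_command", "kwargs": {"travel": [[-0.005,0,-0.03],[-0.005,0,-0.051],[-0.004,0,-0.06],[-0.003,0,-0.064],[-0.003,0,-0.068],[-0.003,0,-0.068],[-0.003,0,-0.068]], "delta_rot": [[0,0,0],[0,0,0],[0,0,0],[0,0,0],[0,0,0],[0,0,0],[0,0,0]]}}

```text
time_s: 47.38
tcp_pos: [0.4449, 0.1101, 0.1007]
eef_rot: [180.0, 5.5, 180.0]
contact_force: [-12.4, -0.6, 23.2]
gripper_width: 0.0003
gripper_force: 12.6
```

Call:
{"fn": "arm_command", "kwargs": {"travel": [[0,0,-0.001],[-0.002,0,0.02],[-0.004,0,0.045],[-0.003,0,0.068],[0,-0.05,0.068],[0.001,-0.1,0.068],[0.001,-0.1,0.068],[0.001,-0.1,0.068]], "delta_rot": [[0,0,0],[0,0,0],[0,0,0],[0,0,0],[0,0.01,0],[0,0.02,0],[0,0.02,0],[0,0.02,0]]}}

```text
time_s: 48.38
tcp_pos: [0.4456, 0.0602, 0.1335]
eef_rot: [180.0, 3.6, 179.9]
contact_force: [-0.2, -0.9, 0.2]
gripper_width: 0.0002
gripper_force: 0.0
```

Run:
```python
from h import *
snap('top','t8',(110,200,310,300),4)
k=np.array([.4502,.0603,.0848])
t=Rt(0,4)[:,2]
go(k-.023*t+[-.003,0,.0],0,4)
```

```text
t 48.4 travel [0.0, -0.0, -0.051] rot [-0.0, -0.004, 0.0] deg 0.4 tgt [0.446 0.06  0.108] tcp [0.4455 0.0603 0.1334] j [  35.    3.  -39.    3.  -44. -127.] w 0.0008 F [-0.1  1.7 -0.1]
```

Run:
```python
from h import *
for n in('s7','t8'):
  for c,x,y in(('red',.545,.311),('teal',.54,.213),('green',.541,.09),('blue',.54,0)):
    try:
      p,i=fit(n,c,proj(n,(x,y,.13)),(x,y,0),.1,(.044,.044,.054)); print(n,c,p.round(4),round(i,3))
    except Exception as e: print(n,c,'none')
```

```text
s7 red [ 0.5443  0.311  -0.0023] 0.547
s7 teal [0.5365 0.2126 0.0246] 0.601
s7 green [0.5423 0.0885 0.0137] 0.57
s7 blue [0.5475 0.0016 0.094 ] 0.333
t8 red [ 0.5444  0.3112 -0.0248] 0.4
t8 teal [ 0.5407  0.2155 -0.0447] 0.335
t8 green [ 0.5422  0.0912 -0.0587] 0.37
t8 blue [ 0.5398 -0.      0.0037] 0.417
```

Call:
{"fn": "arm_command", "kwargs": {"travel": [[0,0,-0.03],[0,0,-0.051],[0.001,0,-0.06],[0.002,0,-0.064],[0.002,0,-0.068],[0.002,0,-0.068],[0.002,0,-0.068]], "delta_rot": [[0,0,0],[0,0,0],[0,0,0],[0,0,0],[0,0,0],[0,0,0],[0,0,0]]}}

```text
time_s: 49.3
tcp_pos: [0.4467, 0.0604, 0.1011]
eef_rot: [180.0, 3.7, -180.0]
contact_force: [-10.8, 1.5, 24.8]
gripper_width: 0.0001
gripper_force: 13.7
```

Green start is down at about 25 N. Lifting clear and taking a last look.

Call:
{"fn": "arm_command", "kwargs": {"travel": [[0,0,-0.001],[-0.002,0,0.03],[-0.002,0,0.1],[-0.002,0,0.2],[-0.002,0,0.3],[-0.002,-0.1,0.4],[-0.002,-0.2,0.4],[-0.002,-0.3,0.4],[-0.002,-0.4,0.4],[-0.002,-0.5,0.4],[-0.002,-0.5,0.4],[-0.002,-0.5,0.4]], "delta_rot": [[0,0,0],[0,0,0],[0,0,0],[0,0,0],[0,0,0],[0,0,0],[0,0,0],[0,0,0],[0,0,0],[0,0,0],[0,0,0],[0,0,0]]}}

```text
time_s: 50.8
tcp_pos: [0.445, -0.19, 0.299]
eef_rot: [180.0, 3.6, 179.9]
contact_force: [0.2, -0.5, 0.7]
gripper_width: 0.0005
gripper_force: 0.0
```

```bash
python3 -c "
from h import *
snap('scene','s9',(230,190,590,400),2.2)"
```

```text
(no output)
```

View pics/s9.png

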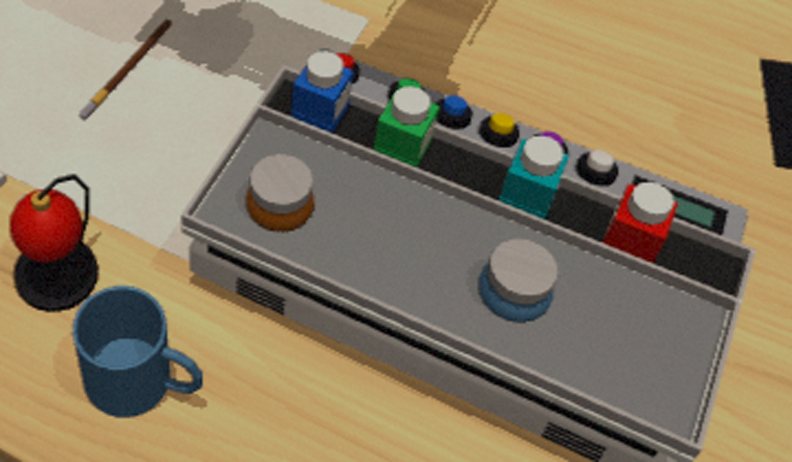

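All four bottles stand in the lane, the keys are up, and the bauble (47,235) and pots are upright. Handing in.

```bash
python3 -c "
from plant import close_job
print(close_job())"
```

```text
the job is handed in; nothing more can be done
None
```

I handed the job in at about 51 s of the 210 s, and no verdict came back: the red, blue and green tipped bottles stand in the lane with the teal one (no yellow was present), the five keys were pressed in order to their stops, judged from force and travel because no key reading was available, and the red stop key was never approached; the last picture shows the bauble and both pots upright.

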